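# Clear the empty condiment bins into the wash rack

### The arm

A 7-joint arm with a two-finger parallel gripper is mounted at the origin on a cart in front of the work surface, level with it; the furniture and walls round the work are solid. World frame = base frame: x ahead of the robot, y to its left, z up, the work surface at z = 0. Lengths are in m, angles in rad, forces in N, time in s.
With the tool pointing down it reaches from about 0.4 to 0.85 m from the base axis. Payload 10.4 kg.
Tool frame: the origin (TCP) lies on the centre line of the jaws, within the pads' length; the fingertips stand 11 mm ahead of it and the grasp point (between the pads) lies 8 mm behind it (tip_reach is the distance from the TCP to the fingertips, in m); z points along the fingers, y is the line along which they close (so a half turn about z gives the same grasp; the last joint's range is limited). The gripper opens to 85 mm and grips with 20 to 120 N. Pads are 22 mm wide; open, the fingers measure 114 mm over their backs; the gripper's body (76 mm by 85 mm) begins 54 mm behind the grasp point. The pads swing forward as they close: fully open they stand 13 mm farther back than shut.
Start: joints at [1.199, 0.332, -0.065, 1.46, 0.022, 1.35, -0.088], TCP at [0.214, -0.587, 0.218] pointing down, gripper open.
Joint ranges: [-2.6, 2.6], [-0.5, 2.12], [-1.47, 1.34], [0.16, 2.42], [-1.27, 4.41], [0.06, 2.06], [-2.6, 2.6]. Speed limits (rad/s): [2.22, 2.22, 2.79, 2.79, 3.14, 3.14, 3.14].

### API

Orientations are given as a unit quaternion [x, y, z, w].
In Python, from workcell import get_obs, camera, hand_in, tip_reach gives the robot as it stands. The module is installed in compiled form; this text tells all that it offers.
- The arm moves only by the tool move_arm, never from a script. Its argument "plan" is a list of rows, each an object with "delta_pos": the shift along the tool's x, y, z in normalised numbers (1 is 0.5 m), a list of three; "turn": the turn, a rotation vector about the tool's x, y, z in shares of 2 pi rad (1.0 is 2 pi rad), a list of three; "fingers": the closure, from 0 (fully open) to 1 (shut). A call has 1 to 12 rows; each row is the pose to reach, as a shift and turn from the pose commanded when the call began, along the tool's axes at that moment; what a row does not reach only later rows make up. A row lasts 1/8 s, in which the tool goes at most 62.5 mm and 10.7 degrees, less where a joint would pass 70% of its speed; a pose out of reach is approached as far as the arm can. Shift and turn numbers lie between -1 and 1, and a call with a number outside is refused. A call with a gripper value outside its range is refused whole. The fingers move at their own pace and stop on an object; "force" is the grip in N (left out, the last holds). Time passes only in rows, so rows that repeat a pose let the fingers close. It gives the time, the measured TCP pose, the force, the opening and the grip force at its end, in the units of the state.
- get_obs(): the state, without advancing time (a new reading comes with each control period).
- camera(name): name is "scene" or "top" or "wrist"; returns a dict with "color" (480x640x3 uint8, red, green, blue), "range_z" (480x640 float32, m along the optical axis (not along the pixel's ray), 0 where there is no reading), "fx", "fy", "cx", "cy" (pixels), "R" (3x3) and "t" (3): a world point X has camera coordinates R X + t; the wrist camera has in their place "tool_from_camera" (4x4, takes a point from camera to tool coordinates, whose origin is the TCP and whose axes are the flange's). Camera axes: x right, y down, z forward; pixel columns grow to the right and rows downward; lengths in m; the calibration is good to about 2 mm. A picture is of the moment at which its call begins: read the wrist's pose just before it.
- hand_in(): hands the job in; it is judged then, once.
The state is a dict: "clock": time; "joint_pos": joint angles; "joint_velocities": joint speeds; "tau": joint torques, N m; "position": TCP position; "ee_rot": TCP orientation; "ft_force": force on the tool from outside, world axes, zero at the start; "torque": the same for the moment, N m; "grip_width": opening from 0.0 (shut) to 1.0 (fully open); "grasp_force": force on a finger pad.
Only numpy, scipy, OpenCV 4.12 (cv2) and the standard library are available. Lean on these libraries where they do the work, as an engineer would, in place of code of your own. Each camera call takes 0.05 s, during which the arm holds its last target. There are 200 camera calls.

### The job

The empty bins of the condiment row are due for the dishwasher: slide the wash rack's lid back, lift each empty bin straight up out of its keyed neighbours and slide it upright into the rack from the rack's open end, so that it stands wholly under the two hold-down rails. Then slide the lid fully shut over the bins. Leave the filled bins standing in their places in the row and do not disturb the things round about.

Things in the scene. Friction and masses are not known exactly. Their poses are not given: they have to be found in the camera images.
- bin_deck: fixed beech deck, 98 (x) x 288 (y), top 8 over the worktop; origin centre underside. Six bin places along y: -105, -63, -21, 21, 63, 105 (one may be bare; bin axes parallel to the deck's). Each bin's T-key sits in the next one's T-slot (+y side) with 1.5 to 2 play; keyed end cheeks 64 high. A bin comes out only straight up, 58 or more. Edge strips 6 high, x = +-40 to 48.
- bin_a: empty white bin, 0.06 to 0.09 kg; origin centre of underside. Body 62 (x) x 40 (y) x 58 high, walls 3; grip its flat front and back faces, x = +-31. Foot flange 76 (x) x 31 (y) x 5 at the bottom of front and back. +y side: full-height T-key, 9.5 out, head 16 wide (bin spans y -20 to +29.5); -y side: T-slot. Three or four empty bins are present, others None.
- bin_b: empty white bin, the same as bin_a in every way (size, origin, axes); may be absent (None).
- bin_c: empty white bin, the same as bin_a in every way (size, origin, axes); may be absent (None).
- bin_d: empty white bin, the same as bin_a in every way (size, origin, axes); may be absent (None).
- stirrer_bin: the same bin (size, keys, origin, axes as bin_a), loose in the row, about 0.16 kg, filled with short wooden stirrers, which stand up to 80 above its underside. It stays: do not lift, shove or tip it.
- tea_bin: the same bin (size, keys, origin, axes as bin_a), loose in the row, about 0.16 kg, filled with tea bags in paper, green, red and yellow envelopes, which stand up to 70 above its underside. It stays: do not lift, shove or tip it.
- wash_rack: fixed blue plastic dishwasher rack, 140 (x) x 480 (y), floor 5 over the worktop; origin on the worktop under the middle of the track, which runs along y from the open end (+103) to the end stop (-103). Side walls 75 high (lid grooves 87), inner faces x = +-64, y = +103 to -317. Past the open end, y = 103 to 163, a flat apron to set a bin down on. Behind the stop wall (69 high): spoons.
- rail_mouth (a point): centre of the mouth of the two steel hold-down rails, on the rack floor (rack frame 0, 103, 5); axes as the rack's, +y points out. Webs are 80 apart, lips 66 apart; lips lie 8 to 13 above the floor over a bin's flange, so a bin enters only here, its 62 mm width across the track, either end first. Low guides on the apron (9 high) flare from 80 apart at the mouth to 100.
- rail_stop (a point): centre of the end stop, on the rack floor (rack frame 0, -103, 5). The track, 206 long, takes four bins (49.5 each) only when they are pushed up to the stop and to each other.
- rack_lid (a joint): the rack's flat steel wire lid, 126 (x) x 206 (y), top 81 above the worktop. 0: fully shut over the track; grows as it slides to the rack's -y; 0.206: fully open, over the spoons. Starts between 0 and 0.07, stays where left, slides with 2 to 4 N.
- lid_grip (a point): centre of the lid's black grip, a fin 64 (x) x 14 (y) x 26 high on the middle of the lid, 94 above the worktop; it moves with the lid (rack frame y = -lid value). Its foot is 13 below, its top 13 above this point. Pinch it across its 14 mm from above.
- tasting_cup: cream stoneware tasting cup, 68 across, 62 high, loose bystander; origin at the centre of its underside. Leave alone.
- milk_jug: small blue milk jug, 67 x 103 x 85 high, loose bystander; origin under its middle. Leave alone.
- tamper: steel tamper with wooden grip, 58 across, 86 high, loose bystander; origin at the centre of its underside. Leave alone.

How it is judged:
By the outcome, as a careful person would: the job done as asked, in the order asked, and still so for the second after the job is handed in, with the robot touching nothing.
Of bin_a, bin_b, bin_c, bin_d only 3 to 4 are there at a start; the rules pass over those that are not, and their reading is None.
At some moment in a run one of bin_a, bin_b, bin_c, bin_d may be knocked a few centimetres aside while the robot is not near it.
Once in a run the grip may slacken for a moment while it holds something.
It also fails if it takes over 208 s, if anything falls off the work surface, if the arm or the gripper's body presses on something with over 40 N, if the wrist force passes 120 N, or if a joint passes its speed limit or range.

## Working session

There is one attempt and no reset: what is moved stays moved. The work goes in short steps, Python scripts to look and compute and a tool call to move; the robot and the scene stay as the last step left them, time stands still between calls to the robot, and variables do not carry over. Pictures are saved under pics/ and viewed, at most 17 in all, crops included, and the job is handed in when it is done.

Besides the shell and the picture viewer there is one more tool, called after "Emit:" as name([rows], argument=value, ...), one row to a line, values as JSON. move_arm: Moves the arm, as the interface text tells. Its arguments: {"type":"object","properties":{"plan":{"type":"array","items":{"type":"object","properties":{"delta_pos":{"type":"array","items":{"type":"number"}},"turn":{"type":"array","items":{"type":"number"}},"fingers":{"type":"number"}}}},"force":{"type":"number"}},"required":["plan"]}

```bash
mkdir -p pics; ls; python3 - <<'E'
from workcell import get_obs,camera,tip_reach
import cv2,numpy as np
o=get_obs(); print({k:np.round(v,3).tolist() for k,v in o.items()}, tip_reach)
for n in ("scene","top"):
    c=camera(n); cv2.imwrite(f"pics/{n}0.png",c["color"][:,:,::-1]); np.savez(f"{n}0.npz",**c)
    print(n,c["fx"],c["cx"],c["cy"],np.round(c["R"],3).tolist(),np.round(c["t"],3))
E
```

```text
pics
{'clock': 0.0, 'joint_pos': [1.199, 0.333, -0.065, 1.461, 0.022, 1.35, -0.088], 'joint_velocities': [-0.001, -0.001, -0.001, -0.001, 0.001, -0.0, 0.0], 'tau': [-0.001, -62.544, 0.048, -39.16, 0.016, 0.01, 0.0], 'position': [0.213, -0.587, 0.217], 'ee_rot': [0.985, 0.174, -0.0, -0.001], 'ft_force': [-0.022, -0.012, 0.166], 'torque': [0.001, -0.01, -0.036], 'grasp_force': 0.0, 'grip_width': 1.001} 0.011
scene 592.06035069054 316.18060943331443 241.1898653933208 [[-0.686, -0.727, 0.013], [-0.415, 0.378, -0.828], [0.597, -0.573, -0.561]] [0.302 0.277 1.654]
top 445.1656561258393 317.15316107995477 235.45735763307536 [[0.028, -1.0, 0.008], [-0.983, -0.029, -0.182], [0.182, -0.003, -0.983]] [-0.05   0.508  1.231]
```

View pics/top0.png

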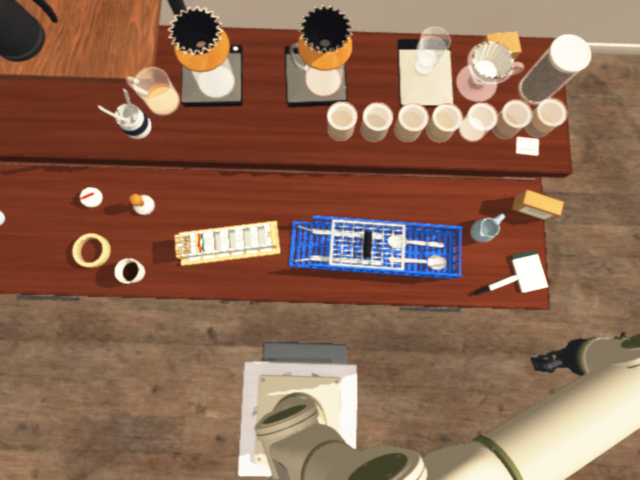

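View pics/scene0.png

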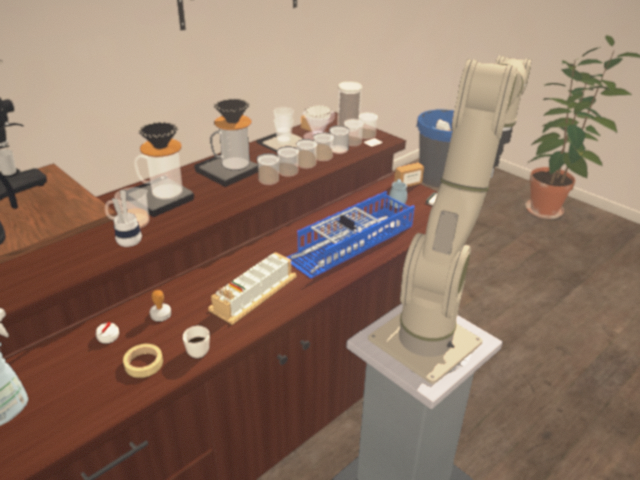

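The top view shows the bin row at about (175–280, 222–262), and the rack at (290–462, 217–278) with its lid grip at (367, 243). The jug is at (485, 229), the cup at (129, 270) and the tamper at (143, 204).

```bash
cat > h.py <<'E'
import numpy as np,cv2
from scipy.spatial.transform import Rotation as Rn
def ray(c,u,v,z):
    d=np.c_[(np.atleast_1d(u)-c["cx"])/c["fx"],(np.atleast_1d(v)-c["cy"])/c["fy"],np.ones(np.size(u))]
    R=c["R"];o=-R.T@c["t"];d=d@R
    return o+d*((z-o[2])/d[:,2])[:,None]
def cloud(c):
    v,u=np.mgrid[:480,:640];z=c["range_z"]
    P=np.stack([(u-c["cx"])/c["fx"]*z,(v-c["cy"])/c["fy"]*z,z],-1)
    P=(P-c["t"])@c["R"]; P[z==0]=np.nan
    return P
def wrist(o=None):
    from workcell import get_obs,camera
    o=get_obs();c=dict(camera("wrist"))
    T=np.eye(4);T[:3,:3]=Rn.from_quat(o["ee_rot"]).as_matrix();T[:3,3]=o["position"]
    M=np.linalg.inv(T@c["tool_from_camera"]);c["R"]=M[:3,:3];c["t"]=M[:3,3]
    return c
def go(p,yaw):
    """tool-frame delta/turn to world TCP p with tool down, tool x at yaw"""
    from workcell import get_obs
    o=get_obs();R=Rn.from_quat(o["ee_rot"])
    T=Rn.from_euler('z',yaw)*Rn.from_euler('x',np.pi)
    print("delta",np.round(R.inv().apply(np.array(p)-o["position"]),4),"turn",np.round((R.inv()*T).as_rotvec(),4),"t",round(float(o["clock"]),2))
E
python3 - <<'E'
from h import *
c=dict(np.load("top0.npz")); im=c["color"]; hsv=cv2.cvtColor(im,cv2.COLOR_RGB2HSV); P=cloud(c)
b=cv2.inRange(hsv,(105,150,80),(125,255,255)); b[:,:285]=0;b[:,470:]=0;b[:210]=0;b[285:]=0
pts=P[(b>0)&(P[...,2]>0.05)]; print("wall z",np.nanpercentile(pts[:,2],[5,50,95]))
r=cv2.minAreaRect(pts[:,:2].astype(np.float32)); print("rack hi",r)
pts=P[(b>0)]; r=cv2.minAreaRect(pts[:,:2].astype(np.float32)); print("rack all",r,np.nanpercentile(pts[:,2],[1,99]))
k=(im.max(2)<50); k[:225]=0;k[262:]=0;k[:,:350]=0;k[:,385:]=0
v,u=np.nonzero(k); print("grip px",u.mean(),v.mean(),len(u),ray(c,u.mean(),v.mean(),.107),np.nanmedian(P[k],0))
w=cv2.inRange(hsv,(15,40,120),(32,220,255)); w[:215]=0;w[270:]=0;w[:,:168]=0;w[:,285:]=0
v,u=np.nonzero(w);q=ray(c,u,v,.008);print("deck",cv2.minAreaRect(q[:,:2].astype(np.float32)))
a=im[205:290,165:475]; cv2.imwrite("pics/crop0.png",cv2.resize(a,(775,212),interpolation=cv2.INTER_CUBIC)[:,:,::-1])
E
```

```text
wall z [0.0644913  0.08475226 0.09062726]
rack hi ((0.4789358377456665, -0.22874051332473755), (0.4185730516910553, 0.14192333817481995), 87.2933578491211)
rack all ((0.4786706268787384, -0.2062300145626068), (0.49621835350990295, 0.13572989404201508), 87.0183334350586) [-0.00193921  0.09094719]
grip px 366.93055555555554 244.19444444444446 144 [[ 0.47763315 -0.17207642  0.107     ]] [ 0.47869002 -0.17229204  0.1046576 ]
deck ((0.4863130748271942, 0.22950193285942078), (0.10103167593479156, 0.304510235786438), 8.784836769104004)
```

View pics/crop0.png

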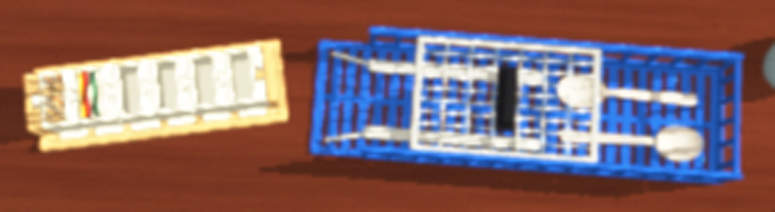

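The crop shows the stirrers and tea at the world +y end of the row. The other four bins are empty, at about crop x 130–240. The rack's open end is on the left, facing the row. I'll move above the lid and look with the wrist camera.

```bash
python3 -c "
from h import *
go([.44,-.15,.32],-.05)"
```

```text
delta [ 0.3622 -0.3334 -0.1028] turn [-1.200e-03  3.000e-04  3.988e-01] t 0.1
```

Units first: shifts go in shares of 0.5 m and turns go in shares of 2 pi rad. So 0.362 m / 0.5 = 0.724, 0.15 m / 0.5 = 0.3, 0.4 rad / 6.2832 = 0.0637.

Emit:
move_arm([
  {"delta_pos": [0,0,-0.12],"turn": [0,0,0],"fingers": 0},
  {"delta_pos": [0.12,-0.11,-0.2],"turn": [0,0,0.0159],"fingers": 0},
  {"delta_pos": [0.21,-0.194,-0.2],"turn": [0,0,0.0318],"fingers": 0},
  {"delta_pos": [0.3,-0.28,-0.2],"turn": [0,0,0.0477],"fingers": 0},
  {"delta_pos": [0.39,-0.36,-0.2],"turn": [0,0,0.0637],"fingers": 0},
  {"delta_pos": [0.48,-0.44,-0.2],"turn": [0,0,0.0637],"fingers": 0},
  {"delta_pos": [0.57,-0.52,-0.2],"turn": [0,0,0.0637],"fingers": 0},
  {"delta_pos": [0.66,-0.6,-0.2],"turn": [0,0,0.0637],"fingers": 0},
  {"delta_pos": [0.724,-0.666,-0.2],"turn": [0,0,0.0637],"fingers": 0},
  {"delta_pos": [0.724,-0.666,-0.2],"turn": [0,0,0.0637],"fingers": 0},
  {"delta_pos": [0.724,-0.666,-0.2],"turn": [0,0,0.0637],"fingers": 0},
], force=40)

```text
clock: 1.48
position: [0.4397, -0.151, 0.3172]
ee_rot: [1.0, -0.026, -0.0, 0.0]
ft_force: [0.3, -0.4, -0.5]
grip_width: 0.999
grasp_force: 0.0
```

```bash
python3 - <<'E'
from h import *
c=wrist(); np.savez("w1.npz",**c); cv2.imwrite("pics/w1.png",c["color"][:,:,::-1])
print(c["fx"],np.round(c["R"],3).tolist(),-c["R"].T@c["t"],np.round(c["tool_from_camera"],3).tolist())
E
```

```text
363.7376909034282 [[-0.052, -0.999, 0.001], [-0.964, 0.05, 0.26], [-0.26, 0.013, -0.966]] [ 0.50607639 -0.15443268  0.47289339] [[-0.001, -0.966, -0.259, 0.066], [1.0, -0.001, 0.0, 0.0], [-0.0, -0.259, 0.966, -0.156], [0.0, 0.0, 0.0, 1.0]]
```

View pics/w1.png

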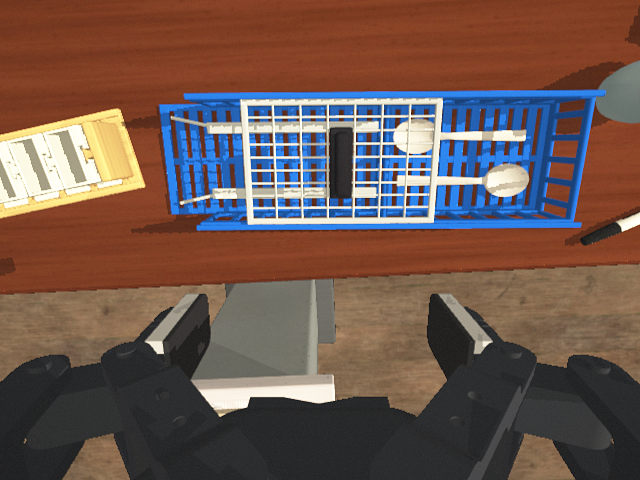

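The wrist view shows the lid frame at (243–440, 100–222), its grip at (341, 163), the rails at rows ~127 and ~192, and the row's near end at left. Next I'll measure these precisely.

```bash
python3 - <<'E'
from h import *
c=dict(np.load("w1.npz")); im=c["color"];P=cloud(c); hsv=cv2.cvtColor(im,cv2.COLOR_RGB2HSV)
k=(im.max(2)<60);k[:115]=0;k[210:]=0;k[:,:318]=0;k[:,365:]=0
q=P[k];q=q[q[:,2]>.1];print("grip",len(q),np.median(q,0),cv2.minAreaRect(q[:,:2].astype(np.float32)))
b=cv2.inRange(hsv,(100,150,60),(125,255,255));b[240:]=0;b[:,610:]=0
Z=P[...,2]
for nm,m in(("wall",(b>0)&(Z>.07)),("all",b>0)):
    q=P[m];print(nm,len(q),np.nanpercentile(q[:,2],[1,50,99]),cv2.minAreaRect(q[:,:2].astype(np.float32)))
w=(hsv[...,1]<60)&(im.min(2)>120)&(Z>.072)&(Z<.095);w[:90]=0;w[230:]=0;w[:,:230]=0;w[:,450:]=0
q=P[w];print("lid",len(q),np.median(q,0),cv2.minAreaRect(q[:,:2].astype(np.float32)))
w=(hsv[...,1]<60)&(im.min(2)>100)&(Z<.04);w[:90]=0;w[230:]=0;w[:,:160]=0;w[:,380:]=0
for lo,hi in((100,145),(175,215)):
    m=w.copy();m[:lo]=0;m[hi:]=0;m[:,:210]=0;q=P[m]
    f=cv2.fitLine(q[:,:2].astype(np.float32),cv2.DIST_HUBER,0,.01,.01).ravel();print("rail",len(q),np.median(q[:,2]),f,np.arctan2(f[1],f[0])-np.sign(f[1])*np.pi/2,q[:,1].max())
E
```

```text
grip 910 [ 0.48395791 -0.17680406  0.10590167] ((0.4821946620941162, -0.17718368768692017), (0.014127344824373722, 0.06274300813674927), 87.5416030883789)
wall 6579 [0.07056054 0.08580532 0.08806615] ((0.4798297584056854, -0.23003602027893066), (0.42089951038360596, 0.14069637656211853), 87.46996307373047)
all 29472 [0.00187836 0.00526685 0.08758954] ((0.4095705449581146, -0.21878936886787415), (0.5274569392204285, 0.14989790320396423), 69.73431396484375)
lid 7910 [ 0.4885796  -0.1796393   0.08062825] ((0.4818904995918274, -0.1768059879541397), (0.20704540610313416, 0.12950287759304047), 87.40840148925781)
rail 1567 0.01710707555467179 [ 0.0362438   0.999343    0.5251334  -0.12435174] -0.036251783 -0.022832963911424548
rail 1320 0.017037128765805893 [ 0.04276826  0.999085    0.44775355 -0.0759189 ] -0.042781353 -0.011599104930229922
```

```bash
python3 -c "
from h import *
go([.482,-.177,.096],-.043);go([.482-.153*.043,-.177-.153,.096],-.043)"
```

```text
delta [0.0439 0.023  0.2212] turn [ 0.0002  0.0006 -0.0096] t 1.52
delta [0.0454 0.1762 0.2212] turn [ 0.0002  0.0006 -0.0096] t 1.52
```

Converted, 0.221 m / 0.5 = 0.442, 0.023 m / 0.5 = 0.046, -0.01 rad / 6.2832 = -0.0016.

Emit:
move_arm([
  {"delta_pos": [0.088,0.046,0.1],"turn": [0,0,-0.0016],"fingers": 0.3},
  {"delta_pos": [0.088,0.046,0.2],"turn": [0,0,-0.0016],"fingers": 0.4},
  {"delta_pos": [0.088,0.046,0.3],"turn": [0,0,-0.0016],"fingers": 0.5},
  {"delta_pos": [0.088,0.046,0.39],"turn": [0,0,-0.0016],"fingers": 0.5},
  {"delta_pos": [0.088,0.046,0.43],"turn": [0,0,-0.0016],"fingers": 0.5},
  {"delta_pos": [0.088,0.046,0.442],"turn": [0,0,-0.0016],"fingers": 0.5},
  {"delta_pos": [0.088,0.046,0.442],"turn": [0,0,-0.0016],"fingers": 1},
  {"delta_pos": [0.088,0.046,0.442],"turn": [0,0,-0.0016],"fingers": 1},
  {"delta_pos": [0.088,0.046,0.442],"turn": [0,0,-0.0016],"fingers": 1},
  {"delta_pos": [0.088,0.046,0.442],"turn": [0,0,-0.0016],"fingers": 1},
  {"delta_pos": [0.088,0.046,0.442],"turn": [0,0,-0.0016],"fingers": 1},
], force=40)

```text
clock: 2.9
position: [0.4829, -0.176, 0.0967]
ee_rot: [1.0, -0.021, 0.0, 0.0]
ft_force: [-0.2, -0.0, 0.5]
grip_width: 0.001
grasp_force: 0.0
```

```bash
python3 -c "
from h import *
go([.482-.152*.043,-.177-.152,.096],-.043)"
```

```text
delta [-0.0011  0.1532  0.0007] turn [ 0.0002 -0.0003  0.0018] t 2.9
```

The fingers shut on nothing, so I'll look.

```bash
python3 - <<'E'
from h import *
c=wrist(); np.savez("w2.npz",**c); cv2.imwrite("pics/w2.png",c["color"][:,:,::-1])
E
```

```text
(no output)
```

View pics/w2.png

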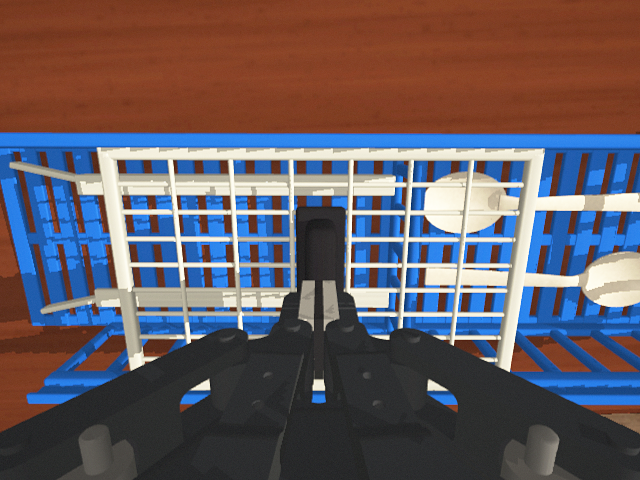

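```bash
python3 - <<'E'
from h import *
c=dict(np.load("w2.npz"));P=cloud(c)
for u,v in [(320,212),(320,230),(320,250),(320,270),(309,290),(331,290),(320,290),(309,310),(331,315),(320,320),(345,300),(130,170)]:
    print(u,v,P[v,u].round(4),c["color"][v,u])
print(c["R"]@np.array([.4829,-.176,.0967])+c["t"])
X=c["R"]@np.array([.4829,-.176,.0857])+c["t"];print(X[:2]/X[2]*c["fx"]+[c["cx"],c["cy"]])
E
```

```text
320 212 [ 0.5171 -0.1783  0.0836] [52 47 49]
320 230 [ 0.5133 -0.178   0.104 ] [44 39 42]
320 250 [ 0.5054 -0.1777  0.1069] [47 44 47]
320 270 [ 0.4964 -0.1773  0.1064] [47 41 44]
309 290 [ 0.4943 -0.1729  0.1227] [169 161 145]
331 290 [ 0.4938 -0.1814  0.1224] [166 159 142]
320 290 [ 0.4947 -0.1772  0.124 ] [44 40 42]
309 310 [ 0.4951 -0.1734  0.1415] [166 159 144]
331 315 [ 0.4946 -0.1806  0.1447] [167 160 144]
320 320 [ 0.4938 -0.177   0.1463] [51 48 47]
345 300 [ 0.4903 -0.1866  0.1242] [48 50 49]
130 170 [ 0.5359 -0.0516  0.0041] [ 33  94 178]
[-5.47101368e-05  2.36789129e-02  1.67567547e-01]
[318.17196904 281.61022476]
```

```bash
python3 - <<'E'
from h import *
c=dict(np.load("w1.npz"));P=cloud(c)
for u,v in [(195,298),(203,297),(205,310),(190,310),(170,330),(155,348),(440,298),(200,330),(180,360)]:
    print(u,v,(P[v,u]-[.4397,-.151,.3172]).round(4),c["color"][v,u])
c=dict(np.load("w2.npz"));P=cloud(c)
for v in range(262,300,3): print(v,[(P[v,u]-[.4829,-.176,.0967]).round(3).tolist() for u in (300,309,320,331)])
E
```

```text
195 298 [0.0139 0.0439 0.0339] [139 134 120]
203 297 [0.013  0.042  0.0312] [60 56 54]
205 310 [0.0073 0.0422 0.0305] [59 53 53]
190 310 [0.014  0.0423 0.0439] [42 43 38]
170 330 [0.0144 0.0435 0.058 ] [137 130 118]
155 348 [0.0125 0.0454 0.0646] [245 238 223]
440 298 [ 0.01   -0.0442  0.0354] [49 47 43]
200 330 [0.0032 0.0423 0.038 ] [33 34 33]
180 360 [0.0032 0.0427 0.0565] [32 29 29]
262 [[0.01, 0.009, -0.014], [0.017, 0.003, 0.009], [0.017, -0.001, 0.01], [0.016, -0.006, 0.009]]
265 [[0.008, 0.009, -0.014], [0.015, 0.003, 0.008], [0.016, -0.001, 0.011], [0.015, -0.006, 0.009]]
268 [[0.006, 0.009, -0.014], [0.014, 0.003, 0.009], [0.015, -0.001, 0.01], [0.014, -0.006, 0.009]]
271 [[0.005, 0.009, -0.015], [0.013, 0.003, 0.008], [0.013, -0.001, 0.009], [0.012, -0.006, 0.008]]
274 [[0.003, 0.009, -0.014], [0.011, 0.003, 0.008], [0.012, -0.001, 0.01], [0.011, -0.006, 0.008]]
277 [[0.001, 0.009, -0.014], [0.01, 0.004, 0.008], [0.01, -0.001, 0.01], [0.01, -0.006, 0.009]]
280 [[-0.0, 0.009, -0.014], [0.008, 0.004, 0.008], [0.009, -0.001, 0.01], [0.008, -0.006, 0.009]]
283 [[-0.001, 0.009, -0.013], [0.012, 0.003, 0.02], [0.011, -0.001, 0.019], [0.012, -0.006, 0.02]]
286 [[-0.003, 0.009, -0.014], [0.012, 0.003, 0.022], [0.012, -0.001, 0.023], [0.011, -0.005, 0.023]]
289 [[-0.005, 0.009, -0.014], [0.012, 0.003, 0.026], [0.012, -0.001, 0.026], [0.012, -0.005, 0.027]]
292 [[-0.007, 0.009, -0.015], [0.012, 0.003, 0.029], [0.011, -0.001, 0.027], [0.012, -0.005, 0.029]]
295 [[0.008, 0.007, 0.022], [0.012, 0.003, 0.031], [0.012, -0.001, 0.032], [0.011, -0.005, 0.031]]
298 [[0.008, 0.007, 0.026], [0.012, 0.003, 0.034], [0.012, -0.001, 0.035], [0.011, -0.005, 0.034]]
```

The depth image puts the tips about 19 mm behind the reported TCP when shut and 32 mm behind when open. That is 30 mm short of the stated reach, and it fits the fingers having closed above the fin. I'll reopen, go 30 mm lower and pinch again.

Emit:
move_arm([
  {"delta_pos": [0,0,0],"fingers": 0.5,"turn": [0,0,0]},
  {"delta_pos": [0,0,0],"fingers": 0.5,"turn": [0,0,0]},
  {"delta_pos": [0,0.002,0],"fingers": 0.5,"turn": [0,0,0]},
  {"delta_pos": [0,0.002,0.03],"fingers": 0.5,"turn": [0,0,0]},
  {"delta_pos": [0,0.002,0.054],"fingers": 0.5,"turn": [0,0,0]},
  {"delta_pos": [0,0.002,0.058],"fingers": 0.5,"turn": [0,0,0]},
  {"delta_pos": [0,0.002,0.058],"fingers": 1,"turn": [0,0,0]},
  {"delta_pos": [0,0.002,0.058],"fingers": 1,"turn": [0,0,0]},
  {"delta_pos": [0,0.002,0.058],"fingers": 1,"turn": [0,0,0]},
  {"delta_pos": [0,0.002,0.058],"fingers": 1,"turn": [0,0,0]},
], force=40)

```text
clock: 4.2
position: [0.4829, -0.177, 0.0678]
ee_rot: [1.0, -0.021, 0.0, 0.0]
ft_force: [0.1, 0.8, 1.5]
grip_width: 0.154
grasp_force: 39.7
```

Emit:
move_arm([
  {"delta_pos": [0,0.03,0],"fingers": 1,"turn": [0,0,0]},
  {"delta_pos": [0,0.08,0],"fingers": 1,"turn": [0,0,0]},
  {"delta_pos": [0,0.14,0],"fingers": 1,"turn": [0,0,0]},
  {"delta_pos": [0,0.2,0],"fingers": 1,"turn": [0,0,0]},
  {"delta_pos": [0,0.25,0],"fingers": 1,"turn": [0,0,0]},
  {"delta_pos": [0,0.28,0],"fingers": 1,"turn": [0,0,0]},
  {"delta_pos": [0,0.294,0],"fingers": 1,"turn": [0,0,0]},
  {"delta_pos": [0,0.302,0],"fingers": 1,"turn": [0,0,0]},
  {"delta_pos": [0,0.306,0],"fingers": 1,"turn": [0,0,0]},
  {"delta_pos": [0,0.306,0],"fingers": 1,"turn": [0,0,0]},
])

```text
clock: 5.45
position: [0.4764, -0.3281, 0.0679]
ee_rot: [1.0, -0.02, -0.001, -0.001]
ft_force: [-4.3, 7.9, 10.0]
grip_width: 0.155
grasp_force: 41.1
```

Converted, -0.22 m / 0.5 = -0.44, -0.06 m / 0.5 = -0.12.

Emit:
move_arm([
  {"delta_pos": [0,-0.002,0],"fingers": 0.6,"turn": [0,0,0]},
  {"delta_pos": [0,-0.002,0],"fingers": 0.5,"turn": [0,0,0]},
  {"delta_pos": [0,-0.002,0],"fingers": 0.5,"turn": [0,0,0]},
  {"delta_pos": [0,-0.002,-0.12],"fingers": 0.5,"turn": [0,0,0]},
  {"delta_pos": [0,-0.002,-0.24],"fingers": 0.5,"turn": [0,0,0]},
  {"delta_pos": [0,-0.06,-0.34],"fingers": 0,"turn": [0,0,0]},
  {"delta_pos": [0,-0.16,-0.4],"fingers": 0,"turn": [0,0,0]},
  {"delta_pos": [-0.02,-0.28,-0.42],"fingers": 0,"turn": [0,0,0]},
  {"delta_pos": [-0.04,-0.4,-0.44],"fingers": 0,"turn": [0,0,0]},
])

```text
clock: 6.58
position: [0.4645, -0.1274, 0.2881]
ee_rot: [1.0, -0.021, 0.0, 0.0]
ft_force: [1.2, -0.3, -0.1]
grip_width: 1.001
grasp_force: 0.0
```

```bash
python3 -c "
from h import *
go([.44,.2,.30],0)"
```

```text
delta [-0.038  -0.3261 -0.0121] turn [ 0.0006 -0.0009 -0.0415] t 6.58
```

Converted, -0.33 m / 0.5 = -0.66, -0.038 m / 0.5 = -0.076, -0.19 rad / 6.2832 = -0.0302.

Emit:
move_arm([
  {"delta_pos": [-0.01,-0.11,-0.02],"fingers": 0,"turn": [0,0,0]},
  {"delta_pos": [-0.02,-0.22,-0.04],"fingers": 0,"turn": [0,0,-0.0159]},
  {"delta_pos": [-0.04,-0.34,-0.04],"fingers": 0,"turn": [0,0,-0.0239]},
  {"delta_pos": [-0.06,-0.46,-0.04],"fingers": 0,"turn": [0,0,-0.0302]},
  {"delta_pos": [-0.07,-0.58,-0.04],"fingers": 0,"turn": [0,0,-0.0302]},
  {"delta_pos": [-0.076,-0.66,-0.024],"fingers": 0,"turn": [0,0,-0.0302]},
  {"delta_pos": [-0.076,-0.66,-0.024],"fingers": 0,"turn": [0,0,-0.0302]},
  {"delta_pos": [-0.076,-0.66,-0.024],"fingers": 0,"turn": [0,0,-0.0302]},
])

```text
clock: 7.58
position: [0.4405, 0.2015, 0.2994]
ee_rot: [0.997, 0.074, -0.0, 0.0]
ft_force: [-0.1, 0.1, -0.2]
grip_width: 1.001
grasp_force: 0.0
```

```bash
python3 - <<'E'
from h import *
c=wrist(); np.savez("w3.npz",**c); cv2.imwrite("pics/w3.png",c["color"][:,:,::-1])
c=wrist(); print(np.round(-c["R"].T@c["t"],3))
E
```

```text
[0.506 0.211 0.455]
```

View pics/w3.png

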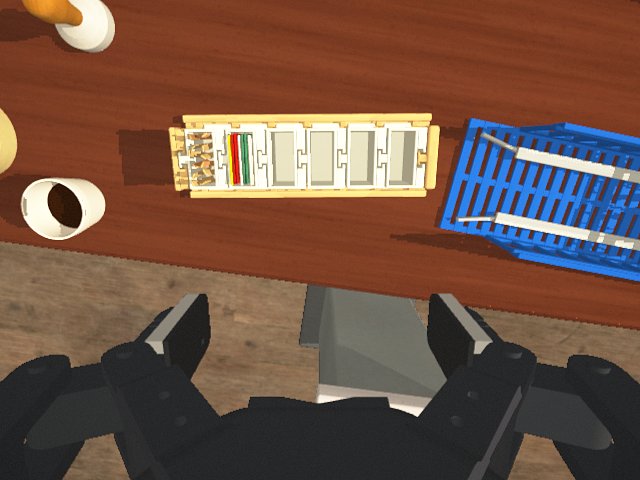

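The wrist view shows six bins between the cheeks: stirrers at (200, 157), tea at (240, 157), and empties with cavities at (283, 158), (321, 158), (361, 158) and (403, 158). The cup, tamper and rack mouth are clear of them.

```bash
cat > bins.py <<'E'
from h import *
def deck(c,n=4,pr=True):
    P=cloud(c);im=c["color"]
    rel=(P[...,:2]-np.array([.486,.23]));a=.15
    s=np.array([np.cos(a),np.sin(a)]);t=np.array([-np.sin(a),np.cos(a)])
    X=rel@s;Y=rel@t
    roi=(abs(X)<.06)&(abs(Y)<.165)
    rim=roi&(P[...,2]>.058)&(P[...,2]<.07)&(im.min(2)>150)&(im.max(2).astype(int)-im.min(2)<50)
    cav=roi&(P[...,2]<.058)&(abs(X)<.027)
    cav=cv2.morphologyEx(cav.astype(np.uint8),cv2.MORPH_OPEN,np.ones((5,5)))
    k,l,st,ce=cv2.connectedComponentsWithStats(cav)
    for i in range(1,k):
        if st[i,4]<150: continue
        cs,_=cv2.findContours((l==i).astype(np.uint8),0,2)
        p=cs[0].reshape(-1,2)
        q=ray(c,p[:,0].astype(float),p[:,1].astype(float),.066)
        print(st[i,:4],ce[i].round(),"z",np.nanmedian(P[l==i],0)[2].round(3),cv2.minAreaRect(q[:,:2].astype(np.float32)))
    q=P[rim]; print("rim",len(q),np.median(q[:,2]),cv2.minAreaRect(q[:,:2].astype(np.float32)))
if __name__=="__main__":
    c=dict(np.load("w3.npz"));deck(c)
    P=cloud(c);hsv=cv2.cvtColor(c["color"],cv2.COLOR_RGB2HSV)
    w=cv2.inRange(hsv,(12,60,150),(32,200,255));w[:108]=0;w[205:]=0;w[:,:165]=0;w[:,442:]=0
    q=P[(w>0)];m=(q[:,2]<.02)&(q[:,2]>.004);print("deck",m.sum(),cv2.minAreaRect(q[m][:,:2].astype(np.float32)))
E
python3 bins.py
```

```text
[270 133  24  47] [282. 156.] z 0.014 ((0.48564279079437256, 0.246241956949234), (0.04684345796704292, 0.023993294686079025), 8.45760726928711)
[310 133  24  47] [322. 156.] z 0.014 ((0.49174752831459045, 0.20519275963306427), (0.0468478724360466, 0.0243628341704607), 8.463465690612793)
[350 133  24  47] [361. 156.] z 0.014 ((0.4978206753730774, 0.16436433792114258), (0.04685208946466446, 0.024022452533245087), 8.463543891906738)
[390 132  24  50] [401. 156.] z 0.014 ((0.5033957362174988, 0.123259536921978), (0.04996014013886452, 0.023095587268471718), 8.293766975402832)
[164 134  10  45] [168. 156.] z -0.001 ((0.4682636857032776, 0.3632853031158447), (0.04481445625424385, 0.006323263514786959), 8.735101699829102)
rim 5808 0.06513542967544106 ((0.4859054386615753, 0.22556215524673462), (0.061995670199394226, 0.2591676712036133), 8.827902793884277)
deck 4727 ((0.4870181083679199, 0.22130343317985535), (0.09702268987894058, 0.287634938955307), 8.553936004638672)
```

```bash
python3 -c "
from h import *
go([.5026,.1175,.13],1.72)"
```

```text
delta [0.0489 0.0914 0.1696] turn [ 6.0000e-04  3.0000e-04 -1.5733e+00] t 7.67
```

Converted, 0.17 m / 0.5 = 0.34, 0.13 m / 0.5 = 0.26, -0.18 rad / 6.2832 = -0.0286.

Emit:
move_arm([
  {"delta_pos": [0.04,0.08,0],"fingers": 0,"turn": [0,0,-0.0286]},
  {"delta_pos": [0.098,0.182,0],"fingers": 0,"turn": [0,0,-0.0573]},
  {"delta_pos": [0.098,0.182,0.04],"fingers": 0,"turn": [0,0,-0.0859]},
  {"delta_pos": [0.098,0.182,0.08],"fingers": 0,"turn": [0,0,-0.1146]},
  {"delta_pos": [0.098,0.182,0.12],"fingers": 0,"turn": [0,0,-0.1432]},
  {"delta_pos": [0.098,0.182,0.16],"fingers": 0,"turn": [0,0,-0.1719]},
  {"delta_pos": [0.098,0.182,0.2],"fingers": 0,"turn": [0,0,-0.2005]},
  {"delta_pos": [0.098,0.182,0.26],"fingers": 0,"turn": [0,0,-0.226]},
  {"delta_pos": [0.098,0.182,0.34],"fingers": 0,"turn": [0,0,-0.2504]},
  {"delta_pos": [0.098,0.182,0.34],"fingers": 0,"turn": [0,0,-0.2504]},
  {"delta_pos": [0.098,0.182,0.34],"fingers": 0,"turn": [0,0,-0.2504]},
])

```text
clock: 9.05
position: [0.5031, 0.1191, 0.131]
ee_rot: [0.653, 0.757, 0.0, 0.0]
ft_force: [-0.8, 0.2, 0.1]
grip_width: 0.999
grasp_force: 0.0
```

```bash
python3 -c "
from h import *
go([.5026,.1175,.03],1.72);go([.5026,.1175,.01],1.72)"
```

```text
delta [-0.0015 -0.0008  0.101 ] turn [ 0.0013  0.     -0.0026] t 9.05
delta [-0.0015 -0.0009  0.121 ] turn [ 0.0013  0.     -0.0026] t 9.05
```

Emit:
move_arm([
  {"delta_pos": [-0.002,-0.002,0.08],"fingers": 0,"turn": [0,0,0]},
  {"delta_pos": [-0.002,-0.002,0.14],"fingers": 0,"turn": [0,0,0]},
  {"delta_pos": [-0.002,-0.002,0.18],"fingers": 0,"turn": [0,0,0]},
  {"delta_pos": [-0.002,-0.002,0.21],"fingers": 0,"turn": [0,0,0]},
  {"delta_pos": [-0.002,-0.002,0.232],"fingers": 0,"turn": [0,0,0]},
  {"delta_pos": [-0.002,-0.002,0.236],"fingers": 0,"turn": [0,0,0]},
])

```text
clock: 9.8
position: [0.5015, 0.1183, 0.0113]
ee_rot: [0.652, 0.758, -0.0, -0.0]
ft_force: [-0.1, 0.0, 0.2]
grip_width: 0.998
grasp_force: 0.0
```

```bash
python3 - <<'E'
from h import *
c=wrist(); np.savez("w4.npz",**c); cv2.imwrite("pics/w4.png",c["color"][:,:,::-1])
E
```

```text
(no output)
```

View pics/w4.png

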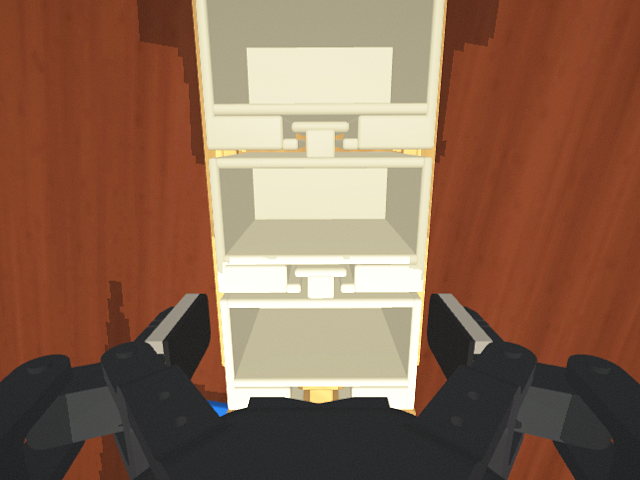

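Converted, -0.01 m / 0.5 = -0.02, -0.003 m / 0.5 = -0.006.

Emit:
move_arm([
  {"delta_pos": [0,0,0],"fingers": 1,"turn": [0,0,0]},
  {"delta_pos": [0,0,0],"fingers": 1,"turn": [0,0,0]},
  {"delta_pos": [0,0,0],"fingers": 1,"turn": [0,0,0]},
  {"delta_pos": [0,0,0],"fingers": 1,"turn": [0,0,0]},
  {"delta_pos": [0,0,-0.006],"fingers": 1,"turn": [0,0,0]},
  {"delta_pos": [0,0,-0.02],"fingers": 1,"turn": [0,0,0]},
], force=40)

```text
clock: 10.6
position: [0.5011, 0.1182, 0.0216]
ee_rot: [0.652, 0.758, -0.0, -0.0]
ft_force: [-0.5, -0.4, -0.7]
grip_width: 0.719
grasp_force: 43.6
```

Converted, -0.1 m / 0.5 = -0.2, -0.09 m / 0.5 = -0.18.

Emit:
move_arm([
  {"delta_pos": [0,0,-0.03],"fingers": 1,"turn": [0,0,0]},
  {"delta_pos": [0,0,-0.06],"fingers": 1,"turn": [0,0,0]},
  {"delta_pos": [0,0,-0.1],"fingers": 1,"turn": [0,0,0]},
  {"delta_pos": [0,0,-0.14],"fingers": 1,"turn": [0,0,0]},
  {"delta_pos": [0,0,-0.18],"fingers": 1,"turn": [0,0,0]},
  {"delta_pos": [0,0,-0.2],"fingers": 1,"turn": [0,0,0]},
  {"delta_pos": [0,0,-0.2],"fingers": 1,"turn": [0,0,0]},
])

```text
clock: 11.48
position: [0.5018, 0.1182, 0.1221]
ee_rot: [0.652, 0.758, 0.0, 0.001]
ft_force: [-0.1, -0.2, -0.4]
grip_width: 0.719
grasp_force: 43.6
```

```bash
python3 - <<'E'
from h import *
c=wrist(); np.savez("w5.npz",**c); cv2.imwrite("pics/w5.png",c["color"][:,:,::-1])
go([.485+.133*.042,-.123+.133,.11],1.571-.042)
c=dict(c); P=cloud(c); from workcell import get_obs; p=get_obs()["position"]
m=(abs(P[...,0]-p[0])<.05)&(abs(P[...,1]-p[1])<.08)
E
```

```text
delta [-0.1052 -0.0269  0.0114] turn [0.     0.0003 0.1926] t 11.53
```

View pics/w5.png

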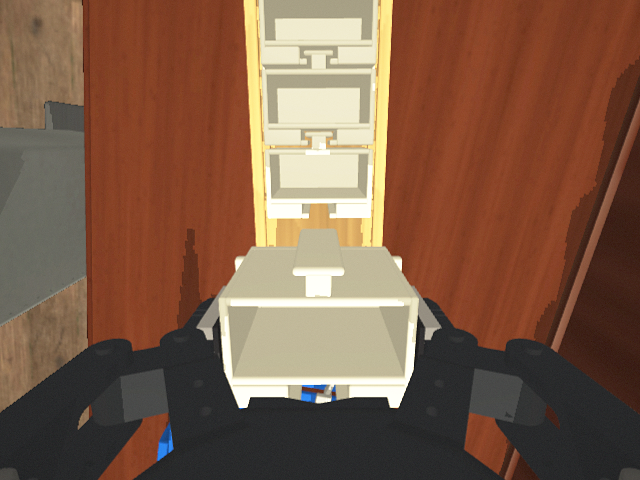

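Converted, -0.105 m / 0.5 = -0.21, -0.005 m / 0.5 = -0.01, 0.193 rad / 6.2832 = 0.0307.

Emit:
move_arm([
  {"delta_pos": [-0.06,-0.01,0],"fingers": 1,"turn": [0,0,0.008]},
  {"delta_pos": [-0.14,-0.036,0],"fingers": 1,"turn": [0,0,0.0191]},
  {"delta_pos": [-0.2,-0.052,0],"fingers": 1,"turn": [0,0,0.0307]},
  {"delta_pos": [-0.21,-0.054,0.04],"fingers": 1,"turn": [0,0,0.0307]},
  {"delta_pos": [-0.21,-0.054,0.1],"fingers": 1,"turn": [0,0,0.0307]},
  {"delta_pos": [-0.21,-0.054,0.15],"fingers": 1,"turn": [0,0,0.0307]},
  {"delta_pos": [-0.21,-0.054,0.17],"fingers": 1,"turn": [0,0,0.0307]},
  {"delta_pos": [-0.21,-0.054,0.18],"fingers": 1,"turn": [0,0,0.0307]},
  {"delta_pos": [-0.21,-0.054,0.18],"fingers": 1,"turn": [0,0,0.0307]},
])

```text
clock: 12.65
position: [0.4908, 0.0105, 0.0318]
ee_rot: [0.722, 0.692, 0.0, 0.0]
ft_force: [0.2, -0.7, -0.2]
grip_width: 0.723
grasp_force: 43.7
```

```bash
python3 - <<'E'
from h import *
c=wrist(); np.savez("w6.npz",**c); cv2.imwrite("pics/w6.png",c["color"][:,:,::-1])
go([.485+.133*.042,-.123+.133,.010],1.571-.042)
E
```

```text
delta [-0.0005 -0.0004  0.0221] turn [ 0.0008  0.0001 -0.0001] t 12.7
```

View pics/w6.png

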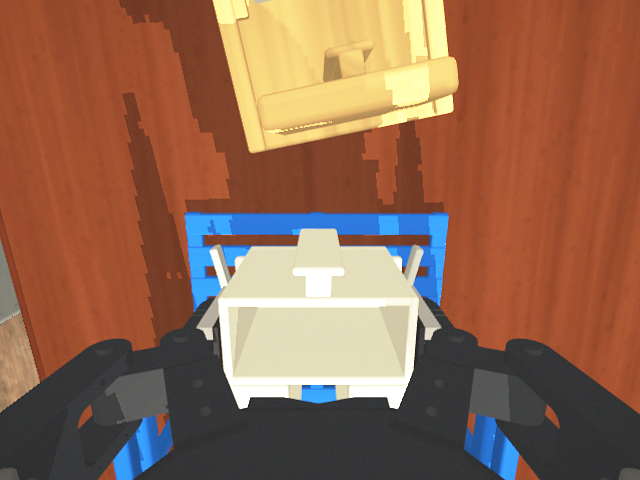

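The bin is centred between the flared guides: guide tips at u 215 and 418, bin middle at 319. I'll lower it to the apron.

Converted, 0.0235 m / 0.5 = 0.047, 0.01 m / 0.5 = 0.02.

Emit:
move_arm([
  {"delta_pos": [0,0,0.02],"fingers": 1,"turn": [0,0,0]},
  {"delta_pos": [0,0,0.036],"fingers": 1,"turn": [0,0,0]},
  {"delta_pos": [0,0,0.044],"fingers": 1,"turn": [0,0,0]},
  {"delta_pos": [0,0,0.047],"fingers": 1,"turn": [0,0,0]},
  {"delta_pos": [0,0,0.047],"fingers": 1,"turn": [0,0,0]},
])

```text
clock: 13.32
position: [0.4903, 0.0103, 0.0091]
ee_rot: [0.722, 0.692, -0.001, 0.0]
ft_force: [-11.6, -2.4, 23.7]
grip_width: 0.72
grasp_force: 46.5
```

Converted, -0.05 m / 0.5 = -0.1, -0.001 m / 0.5 = -0.002.

Emit:
move_arm([
  {"delta_pos": [0,0,-0.002],"fingers": 1,"turn": [0,0,0]},
  {"delta_pos": [-0.02,0,-0.002],"fingers": 1,"turn": [0,0,0]},
  {"delta_pos": [-0.04,0,-0.002],"fingers": 1,"turn": [0,0,0]},
  {"delta_pos": [-0.06,0,-0.002],"fingers": 1,"turn": [0,0,0]},
  {"delta_pos": [-0.08,0,-0.002],"fingers": 1,"turn": [0,0,0]},
  {"delta_pos": [-0.1,0,-0.002],"fingers": 1,"turn": [0,0,0]},
])

```text
clock: 14.08
position: [0.4886, -0.0403, 0.0092]
ee_rot: [0.722, 0.692, 0.0, 0.0]
ft_force: [2.0, 2.0, 4.8]
grip_width: 0.72
grasp_force: 44.4
```

Emit:
move_arm([
  {"delta_pos": [-0.03,0,0],"fingers": 1,"turn": [0,0,0]},
  {"delta_pos": [-0.07,0,0],"fingers": 1,"turn": [0,0,0]},
  {"delta_pos": [-0.11,0,0],"fingers": 1,"turn": [0,0,0]},
  {"delta_pos": [-0.15,0,0],"fingers": 1,"turn": [0,0,0]},
  {"delta_pos": [-0.19,0,0],"fingers": 1,"turn": [0,0,0]},
  {"delta_pos": [-0.23,0,0],"fingers": 1,"turn": [0,0,0]},
  {"delta_pos": [-0.27,0,0],"fingers": 1,"turn": [0,0,0]},
  {"delta_pos": [-0.3,0,0],"fingers": 1,"turn": [0,0,0]},
  {"delta_pos": [-0.314,0,0],"fingers": 1,"turn": [0,0,0]},
  {"delta_pos": [-0.32,0,0],"fingers": 1,"turn": [0,0,0]},
  {"delta_pos": [-0.324,0,0],"fingers": 1,"turn": [0,0,0]},
])

```text
clock: 15.45
position: [0.4815, -0.2022, 0.0092]
ee_rot: [0.722, 0.692, 0.0, 0.0]
ft_force: [0.3, 3.3, 6.4]
grip_width: 0.723
grasp_force: 44.7
```

Converted, -0.004 m / 0.5 = -0.008, -0.003 m / 0.5 = -0.006.

Emit:
move_arm([
  {"delta_pos": [-0.004,0,0],"fingers": 1,"turn": [0,0,0]},
  {"delta_pos": [-0.006,0,0],"fingers": 1,"turn": [0,0,0]},
  {"delta_pos": [-0.008,0,0],"fingers": 1,"turn": [0,0,0]},
  {"delta_pos": [-0.008,0,0],"fingers": 1,"turn": [0,0,0]},
])

```text
clock: 15.95
position: [0.4813, -0.2046, 0.0092]
ee_rot: [0.722, 0.692, 0.0, -0.001]
ft_force: [-2.0, 7.3, 8.2]
grip_width: 0.722
grasp_force: 44.8
```

Converted, 0.24 m / 0.5 = 0.48, 0.001 m / 0.5 = 0.002.

Emit:
move_arm([
  {"delta_pos": [0.002,0,0],"fingers": 0.12,"turn": [0,0,0]},
  {"delta_pos": [0.002,0,0],"fingers": 0.12,"turn": [0,0,0]},
  {"delta_pos": [0.002,0,0],"fingers": 0.12,"turn": [0,0,0]},
  {"delta_pos": [0.002,0,-0.04],"fingers": 0.12,"turn": [0,0,0]},
  {"delta_pos": [0.002,0,-0.12],"fingers": 0.12,"turn": [0,0,0]},
  {"delta_pos": [0.002,0,-0.22],"fingers": 0.1,"turn": [0,0,0]},
  {"delta_pos": [0.1,0,-0.26],"fingers": 0,"turn": [0,0,0]},
  {"delta_pos": [0.2,0,-0.28],"fingers": 0,"turn": [0,0,0]},
  {"delta_pos": [0.32,0,-0.28],"fingers": 0,"turn": [0,0,0]},
  {"delta_pos": [0.44,0,-0.28],"fingers": 0,"turn": [0,0,0]},
  {"delta_pos": [0.48,0,-0.28],"fingers": 0,"turn": [0,0,0]},
  {"delta_pos": [0.48,0,-0.28],"fingers": 0,"turn": [0,0,0]},
])

```text
clock: 17.45
position: [0.4916, 0.0361, 0.1502]
ee_rot: [0.721, 0.693, 0.0, 0.001]
ft_force: [0.2, -0.1, -0.3]
grip_width: 1.0
grasp_force: 0.0
```

```bash
python3 - <<'E'
from h import *; import bins
c=wrist(); np.savez("w7.npz",**c); cv2.imwrite("pics/w7.png",c["color"][:,:,::-1])
bins.deck(c)
go([.496,.159,.1],1.72)
from workcell import camera
t=dict(camera("top"));a=t["color"][205:290,165:475]
cv2.imwrite("pics/t7.png",np.vstack([cv2.resize(a,(640,175),interpolation=cv2.INTER_CUBIC),cv2.resize(c["color"],(500,375)).copy() if 0 else np.pad(cv2.resize(c["color"],(500,375)),((0,0),(0,140),(0,0)))])[:,:,::-1])
E
```

```text
[271   6  84  58] [314.  35.] z 0.015 ((0.4957658052444458, 0.1618928462266922), (0.05014849826693535, 0.022963983938097954), 8.813436508178711)
[285  62  81  94] [326. 109.] z 0.008 ((0.5014404058456421, 0.12103302776813507), (0.04781224578619003, 0.05129442363977432), 8.785534858703613)
[305 164  65  24] [338. 176.] z -0.001 ((0.5065000057220459, 0.07904963940382004), (0.042111899703741074, 0.009404179640114307), 8.9268159866333)
rim 3720 0.0650057156473024 ((0.49604520201683044, 0.16299155354499817), (0.06197434663772583, 0.04901771619915962), 8.574152946472168)
delta [ 0.1248 -0.0008  0.0498] turn [ 0.0008  0.0007 -0.1901] t 17.5
```

View pics/t7.png

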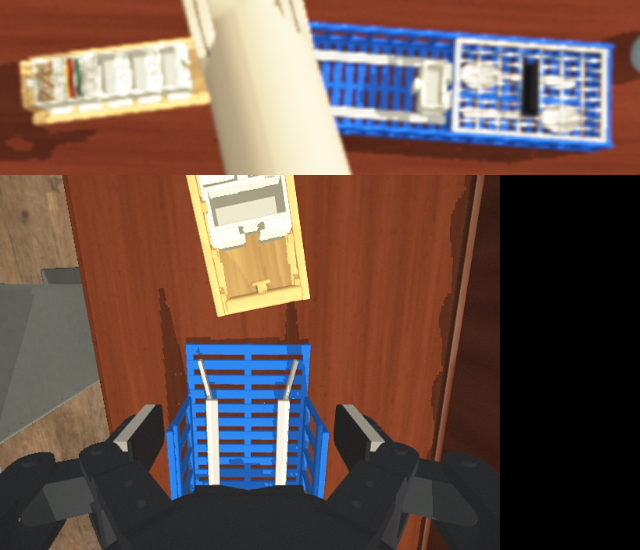

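The first bin stands at the rack's end stop, and bin 2's rim matches its expected place. I'll go to bin 2.

Converted, 0.138 m / 0.5 = 0.276, 0.13 m / 0.5 = 0.26, -0.19 rad / 6.2832 = -0.0302.

Emit:
move_arm([
  {"delta_pos": [0.08,0,0],"fingers": 0,"turn": [0,0,-0.0095]},
  {"delta_pos": [0.16,0,0],"fingers": 0,"turn": [0,0,-0.0207]},
  {"delta_pos": [0.23,0,0.02],"fingers": 0,"turn": [0,0,-0.0302]},
  {"delta_pos": [0.248,-0.002,0.06],"fingers": 0,"turn": [0,0,-0.0302]},
  {"delta_pos": [0.248,-0.002,0.12],"fingers": 0,"turn": [0,0,-0.0302]},
  {"delta_pos": [0.248,-0.002,0.18],"fingers": 0,"turn": [0,0,-0.0302]},
  {"delta_pos": [0.248,-0.002,0.23],"fingers": 0,"turn": [0,0,-0.0302]},
  {"delta_pos": [0.248,-0.002,0.26],"fingers": 0,"turn": [0,0,-0.0302]},
  {"delta_pos": [0.248,-0.002,0.276],"fingers": 0,"turn": [0,0,-0.0302]},
  {"delta_pos": [0.248,-0.002,0.276],"fingers": 0.1,"turn": [0,0,-0.0302]},
])

```text
clock: 18.8
position: [0.4959, 0.158, 0.0111]
ee_rot: [0.653, 0.757, -0.0, 0.0]
ft_force: [-0.3, -0.1, -0.2]
grip_width: 0.896
grasp_force: 0.0
```

Converted, -0.01 m / 0.5 = -0.02, -0.003 m / 0.5 = -0.006.

Emit:
move_arm([
  {"delta_pos": [0,0,0],"fingers": 1,"turn": [0,0,0]},
  {"delta_pos": [0,0,0],"fingers": 1,"turn": [0,0,0]},
  {"delta_pos": [0,0,0],"fingers": 1,"turn": [0,0,0]},
  {"delta_pos": [0,0,0],"fingers": 1,"turn": [0,0,0]},
  {"delta_pos": [0,0,-0.006],"fingers": 1,"turn": [0,0,0]},
  {"delta_pos": [0,0,-0.02],"fingers": 1,"turn": [0,0,0]},
], force=40)

```text
clock: 19.55
position: [0.4954, 0.1582, 0.0211]
ee_rot: [0.653, 0.757, -0.0, -0.0]
ft_force: [0.1, -1.1, -0.8]
grip_width: 0.719
grasp_force: 43.6
```

Converted, -0.1 m / 0.5 = -0.2, -0.09 m / 0.5 = -0.18.

Emit:
move_arm([
  {"delta_pos": [0,0,-0.03],"fingers": 1,"turn": [0,0,0]},
  {"delta_pos": [0,0,-0.06],"fingers": 1,"turn": [0,0,0]},
  {"delta_pos": [0,0,-0.1],"fingers": 1,"turn": [0,0,0]},
  {"delta_pos": [0,0,-0.14],"fingers": 1,"turn": [0,0,0]},
  {"delta_pos": [0,0,-0.18],"fingers": 1,"turn": [0,0,0]},
  {"delta_pos": [0,0,-0.2],"fingers": 1,"turn": [0,0,0]},
  {"delta_pos": [0,0,-0.2],"fingers": 1,"turn": [0,0,0]},
])

```text
clock: 20.42
position: [0.4961, 0.1583, 0.1216]
ee_rot: [0.653, 0.757, 0.0, 0.0]
ft_force: [-0.5, 0.7, -1.2]
grip_width: 0.715
grasp_force: 43.6
```

```bash
python3 - <<'E'
from h import *
go([.4906,.0105,.032],1.529)
c=wrist(); cv2.imwrite("pics/w8.png",c["color"][:,:,::-1])
P=cloud(c);Z=P[...,2];m=(Z>.15)&(Z<.19)&(c["color"].min(2)>150)&(abs(P[...,1]-.158)<.06)
q=P[m];print(len(q),np.median(q,0),cv2.minAreaRect(q[:,:2].astype(np.float32)))
import bins;bins.deck(c)
E
```

```text
delta [-0.1453 -0.0273  0.0896] turn [0.0011 0.0002 0.1895] t 20.43
18942 [0.49502728 0.15457318 0.17137774] ((0.49605441093444824, 0.163985937833786), (0.07169914245605469, 0.050277139991521835), 8.873115539550781)
[273  74  90  47] [318.  97.] z 0.014 ((0.48357757925987244, 0.24571599066257477), (0.047871239483356476, 0.02347254939377308), 8.437492370605469)
[277 152  82  43] [318. 173.] z 0.014 ((0.48951661586761475, 0.20530849695205688), (0.047145698219537735, 0.02378966100513935), 8.422943115234375)
[283 201  71  43] [318. 222.] z 0.007 ((0.4940708577632904, 0.1769024282693863), (0.04211801663041115, 0.025531359016895294), 8.40372371673584)
rim 9127 0.06517702176551371 ((0.4847252070903778, 0.23646707832813263), (0.06200588494539261, 0.11296766996383667), 8.633459091186523)
```

Converted, -0.145 m / 0.5 = -0.29, -0.14 m / 0.5 = -0.28, 0.19 rad / 6.2832 = 0.0302.

Emit:
move_arm([
  {"delta_pos": [-0.06,-0.008,0],"fingers": 1,"turn": [0,0,0.008]},
  {"delta_pos": [-0.15,-0.03,0],"fingers": 1,"turn": [0,0,0.0191]},
  {"delta_pos": [-0.24,-0.046,0],"fingers": 1,"turn": [0,0,0.0302]},
  {"delta_pos": [-0.28,-0.054,0.02],"fingers": 1,"turn": [0,0,0.0302]},
  {"delta_pos": [-0.29,-0.054,0.06],"fingers": 1,"turn": [0,0,0.0302]},
  {"delta_pos": [-0.29,-0.054,0.12],"fingers": 1,"turn": [0,0,0.0302]},
  {"delta_pos": [-0.29,-0.054,0.17],"fingers": 1,"turn": [0,0,0.0302]},
  {"delta_pos": [-0.29,-0.054,0.2],"fingers": 1,"turn": [0,0,0.0302]},
  {"delta_pos": [-0.29,-0.054,0.216],"fingers": 1,"turn": [0,0,0.0302]},
  {"delta_pos": [-0.29,-0.054,0.222],"fingers": 1,"turn": [0,0,0.0302]},
  {"delta_pos": [-0.29,-0.054,0.224],"fingers": 1,"turn": [0,0,0.0302]},
])

```text
clock: 21.85
position: [0.4908, 0.011, 0.0094]
ee_rot: [0.722, 0.692, 0.0, 0.0]
ft_force: [-0.2, 0.9, -0.8]
grip_width: 0.721
grasp_force: 43.7
```

Converted, -0.05 m / 0.5 = -0.1, -0.02 m / 0.5 = -0.04.

Emit:
move_arm([
  {"delta_pos": [0,0,0.002],"fingers": 1,"turn": [0,0,0]},
  {"delta_pos": [-0.02,0,0.002],"fingers": 1,"turn": [0,0,0]},
  {"delta_pos": [-0.04,0,0.002],"fingers": 1,"turn": [0,0,0]},
  {"delta_pos": [-0.06,0,0.002],"fingers": 1,"turn": [0,0,0]},
  {"delta_pos": [-0.08,0,0.002],"fingers": 1,"turn": [0,0,0]},
  {"delta_pos": [-0.1,0,0.002],"fingers": 1,"turn": [0,0,0]},
])

```text
clock: 22.6
position: [0.4893, -0.0394, 0.0089]
ee_rot: [0.722, 0.692, 0.001, 0.001]
ft_force: [1.4, 2.5, 5.8]
grip_width: 0.723
grasp_force: 44.4
```

Converted, -0.118 m / 0.5 = -0.236, -0.117 m / 0.5 = -0.234.

Emit:
move_arm([
  {"delta_pos": [-0.03,0,0],"fingers": 1,"turn": [0,0,0]},
  {"delta_pos": [-0.07,0,0],"fingers": 1,"turn": [0,0,0]},
  {"delta_pos": [-0.11,0,0],"fingers": 1,"turn": [0,0,0]},
  {"delta_pos": [-0.15,0,0],"fingers": 1,"turn": [0,0,0]},
  {"delta_pos": [-0.19,0,0],"fingers": 1,"turn": [0,0,0]},
  {"delta_pos": [-0.21,0,0],"fingers": 1,"turn": [0,0,0]},
  {"delta_pos": [-0.222,0,0],"fingers": 1,"turn": [0,0,0]},
  {"delta_pos": [-0.23,0,0],"fingers": 1,"turn": [0,0,0]},
  {"delta_pos": [-0.234,0,0],"fingers": 1,"turn": [0,0,0]},
  {"delta_pos": [-0.236,0,0],"fingers": 1,"turn": [0,0,0]},
  {"delta_pos": [-0.236,0,0],"fingers": 1,"turn": [0,0,0]},
])

```text
clock: 23.98
position: [0.4842, -0.1568, 0.0089]
ee_rot: [0.722, 0.692, 0.001, 0.0]
ft_force: [0.8, 5.6, 7.9]
grip_width: 0.721
grasp_force: 44.5
```

Converted, -0.002 m / 0.5 = -0.004, -0.001 m / 0.5 = -0.002.

Emit:
move_arm([
  {"delta_pos": [-0.002,0,0],"fingers": 1,"turn": [0,0,0]},
  {"delta_pos": [-0.004,0,0],"fingers": 1,"turn": [0,0,0]},
  {"delta_pos": [-0.004,0,0],"fingers": 1,"turn": [0,0,0]},
])

```text
clock: 24.35
position: [0.4841, -0.1568, 0.0089]
ee_rot: [0.721, 0.693, 0.001, -0.0]
ft_force: [-0.6, 11.0, 9.5]
grip_width: 0.719
grasp_force: 44.8
```

Converted, 0.24 m / 0.5 = 0.48, 0.22 m / 0.5 = 0.44.

Emit:
move_arm([
  {"delta_pos": [0.004,0,0],"fingers": 0.12,"turn": [0,0,0]},
  {"delta_pos": [0.004,0,0],"fingers": 0.12,"turn": [0,0,0]},
  {"delta_pos": [0.004,0,0],"fingers": 0.12,"turn": [0,0,0]},
  {"delta_pos": [0.004,0,-0.04],"fingers": 0.12,"turn": [0,0,0]},
  {"delta_pos": [0.004,0,-0.12],"fingers": 0.12,"turn": [0,0,0]},
  {"delta_pos": [0.004,0,-0.22],"fingers": 0.1,"turn": [0,0,0]},
  {"delta_pos": [0.1,0,-0.26],"fingers": 0,"turn": [0,0,0]},
  {"delta_pos": [0.22,0,-0.28],"fingers": 0,"turn": [0,0,0]},
  {"delta_pos": [0.34,0,-0.28],"fingers": 0,"turn": [0,0,0]},
  {"delta_pos": [0.44,0,-0.28],"fingers": 0,"turn": [0,0,0]},
  {"delta_pos": [0.48,0,-0.28],"fingers": 0,"turn": [0,0,0]},
  {"delta_pos": [0.48,0,-0.28],"fingers": 0,"turn": [0,0,0]},
])

```text
clock: 25.85
position: [0.4933, 0.0826, 0.1492]
ee_rot: [0.721, 0.693, 0.0, 0.0]
ft_force: [0.5, -0.4, 0.1]
grip_width: 1.001
grasp_force: 0.0
```

```bash
python3 - <<'E'
from h import *; import bins
c=wrist(); np.savez("w9.npz",**c)
bins.deck(c)
go([.4901,.2,.1],1.72)
from workcell import camera
t=dict(camera("top"));np.savez("t9.npz",**t)
a=t["color"][205:290,165:475]
cv2.imwrite("pics/t9.png",np.vstack([cv2.resize(a,(640,175),interpolation=cv2.INTER_CUBIC),np.pad(cv2.resize(c["color"],(500,375)),((0,0),(0,140),(0,0)))])[:,:,::-1])
E
```

```text
[259  16  84  57] [303.  44.] z 0.015 ((0.4901535212993622, 0.20367863774299622), (0.05024872347712517, 0.02324698492884636), 8.58722972869873)
[277  71  94 155] [322. 148.] z 0.008 ((0.4989098310470581, 0.14266932010650635), (0.04870402440428734, 0.09192782640457153), 8.692872047424316)
rim 4524 0.06501573172983335 ((0.4892879128456116, 0.20687106251716614), (0.062196169048547745, 0.05371784046292305), 8.533209800720215)
delta [ 0.1189 -0.0082  0.0488] turn [ 0.0007  0.0005 -0.19  ] t 25.9
```

View pics/t9.png

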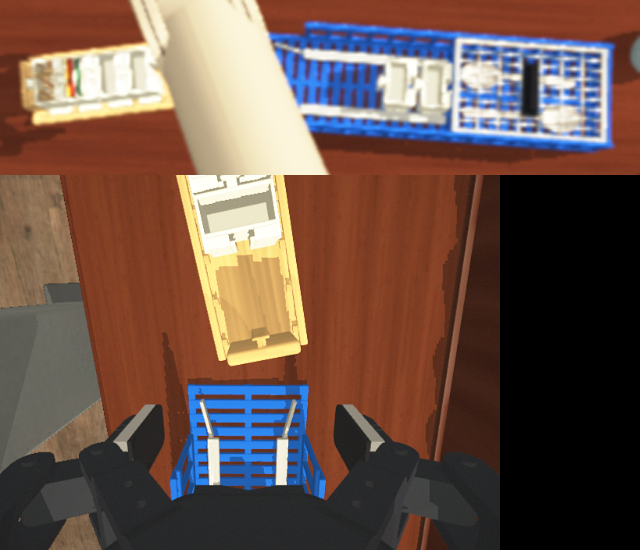

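Two bins are in the rack against the stop, and the third and fourth are undisturbed. I'll fetch bin 3.

Converted, 0.137 m / 0.5 = 0.274, 0.13 m / 0.5 = 0.26, -0.19 rad / 6.2832 = -0.0302.

Emit:
move_arm([
  {"delta_pos": [0.08,-0.004,0],"fingers": 0,"turn": [0,0,-0.0095]},
  {"delta_pos": [0.16,-0.01,0],"fingers": 0,"turn": [0,0,-0.0207]},
  {"delta_pos": [0.224,-0.016,0.02],"fingers": 0,"turn": [0,0,-0.0302]},
  {"delta_pos": [0.238,-0.016,0.06],"fingers": 0,"turn": [0,0,-0.0302]},
  {"delta_pos": [0.238,-0.016,0.12],"fingers": 0,"turn": [0,0,-0.0302]},
  {"delta_pos": [0.238,-0.016,0.18],"fingers": 0,"turn": [0,0,-0.0302]},
  {"delta_pos": [0.238,-0.016,0.23],"fingers": 0,"turn": [0,0,-0.0302]},
  {"delta_pos": [0.238,-0.016,0.26],"fingers": 0,"turn": [0,0,-0.0302]},
  {"delta_pos": [0.238,-0.016,0.274],"fingers": 0,"turn": [0,0,-0.0302]},
  {"delta_pos": [0.238,-0.016,0.274],"fingers": 0.1,"turn": [0,0,-0.0302]},
])

```text
clock: 27.2
position: [0.4906, 0.1997, 0.0111]
ee_rot: [0.653, 0.757, -0.0, 0.0]
ft_force: [1.1, 1.0, 0.5]
grip_width: 0.898
grasp_force: 0.0
```

Converted, -0.01 m / 0.5 = -0.02, -0.003 m / 0.5 = -0.006.

Emit:
move_arm([
  {"delta_pos": [0,0,0],"fingers": 1,"turn": [0,0,0]},
  {"delta_pos": [0,0,0],"fingers": 1,"turn": [0,0,0]},
  {"delta_pos": [0,0,0],"fingers": 1,"turn": [0,0,0]},
  {"delta_pos": [0,0,0],"fingers": 1,"turn": [0,0,0]},
  {"delta_pos": [0,0,-0.006],"fingers": 1,"turn": [0,0,0]},
  {"delta_pos": [0,0,-0.02],"fingers": 1,"turn": [0,0,0]},
], force=40)

```text
clock: 27.95
position: [0.4901, 0.1999, 0.0211]
ee_rot: [0.653, 0.757, -0.0, -0.0]
ft_force: [0.2, -0.4, -1.1]
grip_width: 0.721
grasp_force: 43.6
```

Emit:
move_arm([
  {"delta_pos": [0,0,-0.03],"fingers": 1,"turn": [0,0,0]},
  {"delta_pos": [0,0,-0.06],"fingers": 1,"turn": [0,0,0]},
  {"delta_pos": [0,0,-0.1],"fingers": 1,"turn": [0,0,0]},
  {"delta_pos": [0,0,-0.14],"fingers": 1,"turn": [0,0,0]},
  {"delta_pos": [0,0,-0.18],"fingers": 1,"turn": [0,0,0]},
  {"delta_pos": [0,0,-0.2],"fingers": 1,"turn": [0,0,0]},
  {"delta_pos": [0,0,-0.2],"fingers": 1,"turn": [0,0,0]},
])

```text
clock: 28.82
position: [0.4907, 0.2001, 0.1216]
ee_rot: [0.653, 0.757, 0.0, 0.0]
ft_force: [-0.7, -0.6, -1.1]
grip_width: 0.721
grasp_force: 43.6
```

```bash
cat > held.py <<'E'
from h import *
from workcell import get_obs
p=get_obs()["position"]
go([.4906,.0105,.009],1.529)
c=wrist(); np.savez("held.npz",**c)
P=cloud(c);Z=P[...,2];m=(Z>p[2]+.035)&(Z<p[2]+.07)&(c["color"].min(2)>150)&(np.hypot(P[...,0]-p[0],P[...,1]-p[1])<.06)
q=P[m];print(p.round(4) if hasattr(p,'round') else p,len(q),"top",np.percentile(q[:,2],[50,90]),cv2.minAreaRect(q[:,:2].astype(np.float32)))
import bins;bins.deck(c)
E
python3 held.py
```

```text
delta [-0.1875 -0.0281  0.1126] turn [1.100e-03 1.000e-04 1.895e-01] t 28.82
[0.4907 0.2001 0.1216] 16311 top [0.17326237 0.17541105] ((0.4905201196670532, 0.2056589126586914), (0.07196414470672607, 0.050041064620018005), 8.067517280578613)
[269   0  92  38] [316.  22.] z 0.036 ((0.47110384702682495, 0.3250267207622528), (0.046849045902490616, 0.017035633325576782), 8.450665473937988)
[307   0  14  17] [314.   7.] z 0.037 ((0.46985799074172974, 0.32977861166000366), (0.006679193582385778, 0.007268752437084913), 8.450576782226562)
[276 152  81  43] [317. 173.] z 0.014 ((0.4832553267478943, 0.24699756503105164), (0.046563975512981415, 0.023791730403900146), 8.424139976501465)
[282 201  71  43] [316. 222.] z 0.008 ((0.4880003035068512, 0.2186211794614792), (0.04218036308884621, 0.025529783219099045), 8.405340194702148)
rim 8758 0.06520588220990012 ((0.4781114161014557, 0.2783942222595215), (0.06161314249038696, 0.11332894116640091), 8.759926795959473)
```

Converted, -0.187 m / 0.5 = -0.374, -0.177 m / 0.5 = -0.354, 0.19 rad / 6.2832 = 0.0302.

Emit:
move_arm([
  {"delta_pos": [-0.08,-0.008,0],"fingers": 1,"turn": [0,0,0.008]},
  {"delta_pos": [-0.18,-0.026,0],"fingers": 1,"turn": [0,0,0.0191]},
  {"delta_pos": [-0.28,-0.044,0],"fingers": 1,"turn": [0,0,0.0302]},
  {"delta_pos": [-0.354,-0.056,0.01],"fingers": 1,"turn": [0,0,0.0302]},
  {"delta_pos": [-0.374,-0.056,0.05],"fingers": 1,"turn": [0,0,0.0302]},
  {"delta_pos": [-0.374,-0.056,0.11],"fingers": 1,"turn": [0,0,0.0302]},
  {"delta_pos": [-0.374,-0.056,0.16],"fingers": 1,"turn": [0,0,0.0302]},
  {"delta_pos": [-0.374,-0.056,0.2],"fingers": 1,"turn": [0,0,0.0302]},
  {"delta_pos": [-0.374,-0.056,0.216],"fingers": 1,"turn": [0,0,0.0302]},
  {"delta_pos": [-0.374,-0.056,0.224],"fingers": 1,"turn": [0,0,0.0302]},
  {"delta_pos": [-0.374,-0.056,0.226],"fingers": 1,"turn": [0,0,0.0302]},
  {"delta_pos": [-0.374,-0.056,0.226],"fingers": 1,"turn": [0,0,0.0302]},
])

```text
clock: 30.38
position: [0.4909, 0.0113, 0.0089]
ee_rot: [0.722, 0.692, 0.0, 0.001]
ft_force: [-2.0, 0.8, 4.6]
grip_width: 0.718
grasp_force: 44.3
```

Converted, -0.05 m / 0.5 = -0.1, -0.04 m / 0.5 = -0.08.

Emit:
move_arm([
  {"delta_pos": [-0.01,0,0],"fingers": 1,"turn": [0,0,0]},
  {"delta_pos": [-0.02,0,0],"fingers": 1,"turn": [0,0,0]},
  {"delta_pos": [-0.04,0,0],"fingers": 1,"turn": [0,0,0]},
  {"delta_pos": [-0.06,0,0],"fingers": 1,"turn": [0,0,0]},
  {"delta_pos": [-0.08,0,0],"fingers": 1,"turn": [0,0,0]},
  {"delta_pos": [-0.1,0,0],"fingers": 1,"turn": [0,0,0]},
])

```text
clock: 31.12
position: [0.4892, -0.0391, 0.0089]
ee_rot: [0.722, 0.692, 0.001, 0.001]
ft_force: [1.3, 2.8, 6.8]
grip_width: 0.721
grasp_force: 44.6
```

Converted, -0.07 m / 0.5 = -0.14, -0.069 m / 0.5 = -0.138.

Emit:
move_arm([
  {"delta_pos": [-0.03,0,0],"fingers": 1,"turn": [0,0,0]},
  {"delta_pos": [-0.07,0,0],"fingers": 1,"turn": [0,0,0]},
  {"delta_pos": [-0.104,0,0],"fingers": 1,"turn": [0,0,0]},
  {"delta_pos": [-0.122,0,0],"fingers": 1,"turn": [0,0,0]},
  {"delta_pos": [-0.132,0,0],"fingers": 1,"turn": [0,0,0]},
  {"delta_pos": [-0.138,0,0],"fingers": 1,"turn": [0,0,0]},
  {"delta_pos": [-0.14,0,0],"fingers": 1,"turn": [0,0,0]},
  {"delta_pos": [-0.14,0,0],"fingers": 1,"turn": [0,0,0]},
])

```text
clock: 32.12
position: [0.4863, -0.1071, 0.0089]
ee_rot: [0.721, 0.693, 0.001, 0.0]
ft_force: [0.8, 9.7, 8.1]
grip_width: 0.722
grasp_force: 44.7
```

Emit:
move_arm([
  {"delta_pos": [0.002,0,0],"fingers": 0.12,"turn": [0,0,0]},
  {"delta_pos": [0.002,0,0],"fingers": 0.12,"turn": [0,0,0]},
  {"delta_pos": [0.002,0,0],"fingers": 0.12,"turn": [0,0,0]},
  {"delta_pos": [0.002,0,-0.04],"fingers": 0.12,"turn": [0,0,0]},
  {"delta_pos": [0.002,0,-0.12],"fingers": 0.12,"turn": [0,0,0]},
  {"delta_pos": [0.002,0,-0.22],"fingers": 0.1,"turn": [0,0,0]},
  {"delta_pos": [0.1,0,-0.26],"fingers": 0,"turn": [0,0,0]},
  {"delta_pos": [0.22,0,-0.28],"fingers": 0,"turn": [0,0,0]},
  {"delta_pos": [0.34,0,-0.28],"fingers": 0,"turn": [0,0,0]},
  {"delta_pos": [0.44,0,-0.28],"fingers": 0,"turn": [0,0,0]},
  {"delta_pos": [0.48,0,-0.28],"fingers": 0,"turn": [0,0,0]},
  {"delta_pos": [0.48,0,-0.28],"fingers": 0,"turn": [0,0,0]},
])

```text
clock: 33.62
position: [0.495, 0.1328, 0.1492]
ee_rot: [0.721, 0.693, 0.001, 0.0]
ft_force: [-0.5, -0.6, -0.1]
grip_width: 0.999
grasp_force: 0.0
```

```bash
python3 - <<'E'
from h import *; import bins
c=wrist(); np.savez("w11.npz",**c)
bins.deck(c)
go([.4839,.2421,.0115],1.72)
from workcell import camera
t=dict(camera("top"));np.savez("t11.npz",**t)
a=t["color"][205:290,165:475]
cv2.imwrite("pics/t11.png",np.vstack([cv2.resize(a,(640,175),interpolation=cv2.INTER_CUBIC),np.pad(cv2.resize(c["color"],(500,375)),((0,0),(0,140),(0,0)))])[:,:,::-1])
E
```

```text
[248  34  84  54] [292.  60.] z 0.014 ((0.48373979330062866, 0.24524885416030884), (0.04857267811894417, 0.02341761253774166), 8.498842239379883)
[265  87 105 206] [318. 189.] z 0.008 ((0.4956974983215332, 0.1644139289855957), (0.050630275160074234, 0.13256770372390747), 8.913644790649414)
rim 5783 0.06507071045552479 ((0.4822463393211365, 0.2530202567577362), (0.06180386245250702, 0.06299116462469101), 8.743556022644043)
delta [ 0.1104 -0.016   0.1373] turn [ 0.0006  0.0002 -0.1898] t 33.67
```

View pics/t11.png

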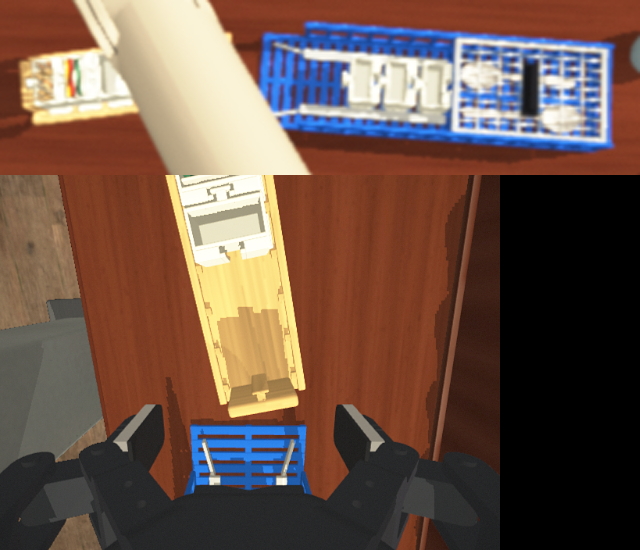

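Three bins are in the rack. Bin 4 stands in place beside the tea bin, so I'll fetch it.

Converted, 0.137 m / 0.5 = 0.274, -0.016 m / 0.5 = -0.032, -0.19 rad / 6.2832 = -0.0302.

Emit:
move_arm([
  {"delta_pos": [0.08,-0.01,0],"fingers": 0,"turn": [0,0,-0.0095]},
  {"delta_pos": [0.16,-0.02,0],"fingers": 0,"turn": [0,0,-0.0207]},
  {"delta_pos": [0.21,-0.03,0.02],"fingers": 0,"turn": [0,0,-0.0302]},
  {"delta_pos": [0.22,-0.032,0.06],"fingers": 0,"turn": [0,0,-0.0302]},
  {"delta_pos": [0.22,-0.032,0.12],"fingers": 0,"turn": [0,0,-0.0302]},
  {"delta_pos": [0.22,-0.032,0.18],"fingers": 0,"turn": [0,0,-0.0302]},
  {"delta_pos": [0.22,-0.032,0.23],"fingers": 0,"turn": [0,0,-0.0302]},
  {"delta_pos": [0.22,-0.032,0.26],"fingers": 0,"turn": [0,0,-0.0302]},
  {"delta_pos": [0.22,-0.032,0.274],"fingers": 0,"turn": [0,0,-0.0302]},
  {"delta_pos": [0.22,-0.032,0.274],"fingers": 0.1,"turn": [0,0,-0.0302]},
])

```text
clock: 34.98
position: [0.4841, 0.2411, 0.011]
ee_rot: [0.653, 0.757, -0.0, 0.0]
ft_force: [0.1, 0.3, -0.0]
grip_width: 0.899
grasp_force: 0.0
```

Converted, -0.01 m / 0.5 = -0.02, -0.003 m / 0.5 = -0.006.

Emit:
move_arm([
  {"delta_pos": [0,0,0],"fingers": 1,"turn": [0,0,0]},
  {"delta_pos": [0,0,0],"fingers": 1,"turn": [0,0,0]},
  {"delta_pos": [0,0,0],"fingers": 1,"turn": [0,0,0]},
  {"delta_pos": [0,0,0],"fingers": 1,"turn": [0,0,0]},
  {"delta_pos": [0,0,-0.006],"fingers": 1,"turn": [0,0,0]},
  {"delta_pos": [0,0,-0.02],"fingers": 1,"turn": [0,0,0]},
], force=40)

```text
clock: 35.72
position: [0.4836, 0.2413, 0.021]
ee_rot: [0.653, 0.757, -0.0, -0.0]
ft_force: [-0.1, -0.4, -0.3]
grip_width: 0.719
grasp_force: 43.6
```

Converted, -0.1 m / 0.5 = -0.2, -0.09 m / 0.5 = -0.18.

Emit:
move_arm([
  {"delta_pos": [0,0,-0.02],"fingers": 1,"turn": [0,0,0]},
  {"delta_pos": [0,0,-0.05],"fingers": 1,"turn": [0,0,0]},
  {"delta_pos": [0,0,-0.08],"fingers": 1,"turn": [0,0,0]},
  {"delta_pos": [0,0,-0.11],"fingers": 1,"turn": [0,0,0]},
  {"delta_pos": [0,0,-0.14],"fingers": 1,"turn": [0,0,0]},
  {"delta_pos": [0,0,-0.18],"fingers": 1,"turn": [0,0,0]},
  {"delta_pos": [0,0,-0.2],"fingers": 1,"turn": [0,0,0]},
  {"delta_pos": [0,0,-0.2],"fingers": 1,"turn": [0,0,0]},
])

```text
clock: 36.72
position: [0.4843, 0.2416, 0.1217]
ee_rot: [0.653, 0.757, 0.0, 0.0]
ft_force: [-0.3, -0.1, -1.2]
grip_width: 0.722
grasp_force: 43.6
```

```bash
python3 held.py
```

```text
delta [-0.2295 -0.028   0.1127] turn [ 1.300e-03 -1.000e-04  1.896e-01] t 36.73
[0.4843 0.2416 0.1217] 16535 top [0.17330664 0.17553216] ((0.4840772747993469, 0.24688223004341125), (0.0717543289065361, 0.05064033716917038), 7.826728820800781)
[277   7  79  26] [316.  20.] z -0.001 ((0.46542829275131226, 0.36632198095321655), (0.040645357221364975, 0.011535256169736385), 8.453590393066406)
[271  74  90  47] [316.  98.] z 0.014 ((0.4705725610256195, 0.3289293944835663), (0.04816083610057831, 0.023490186780691147), 8.436031341552734)
[282 201  71  43] [316. 222.] z 0.007 ((0.48163163661956787, 0.26015275716781616), (0.04214105010032654, 0.02554444596171379), 8.407601356506348)
[301 382  36  21] [318. 392.] z 0.009 ((0.49982956051826477, 0.14365778863430023), (0.02392176352441311, 0.015858415514230728), 8.368612289428711)
rim 6398 0.06520001211350349 ((0.4733676016330719, 0.30884024500846863), (0.06187615916132927, 0.09097998589277267), 8.78484058380127)
```

```bash
python3 - <<'E'
from h import *
c=dict(np.load("held.npz")); cv2.imwrite("pics/h4.png",c["color"][:,:,::-1])
E
```

```text
(no output)
```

View pics/h4.png

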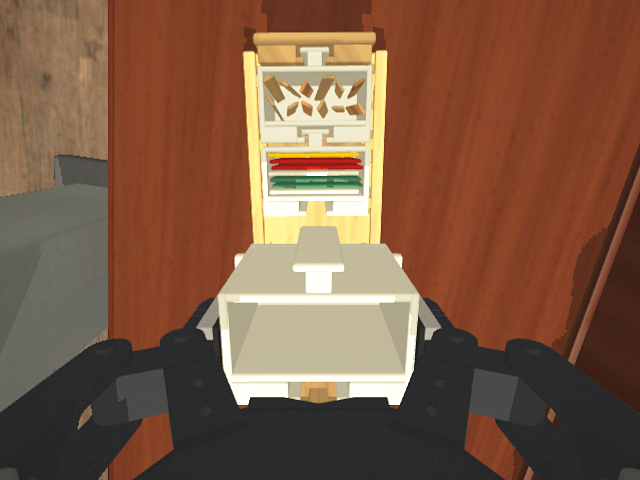

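The picture shows bin 4 held cleanly. The tea (315, 175) and stirrers (315, 95) are undisturbed. That cavity reading was only the stirrer bin's floor showing between the sticks.

Converted, -0.229 m / 0.5 = -0.458, -0.222 m / 0.5 = -0.444, 0.19 rad / 6.2832 = 0.0302.

Emit:
move_arm([
  {"delta_pos": [-0.08,-0.006,0],"fingers": 1,"turn": [0,0,0.008]},
  {"delta_pos": [-0.18,-0.02,0],"fingers": 1,"turn": [0,0,0.0191]},
  {"delta_pos": [-0.28,-0.036,0],"fingers": 1,"turn": [0,0,0.0302]},
  {"delta_pos": [-0.38,-0.048,0],"fingers": 1,"turn": [0,0,0.0302]},
  {"delta_pos": [-0.444,-0.056,0.01],"fingers": 1,"turn": [0,0,0.0302]},
  {"delta_pos": [-0.458,-0.056,0.06],"fingers": 1,"turn": [0,0,0.0302]},
  {"delta_pos": [-0.458,-0.056,0.12],"fingers": 1,"turn": [0,0,0.0302]},
  {"delta_pos": [-0.458,-0.056,0.17],"fingers": 1,"turn": [0,0,0.0302]},
  {"delta_pos": [-0.458,-0.056,0.206],"fingers": 1,"turn": [0,0,0.0302]},
  {"delta_pos": [-0.458,-0.056,0.222],"fingers": 1,"turn": [0,0,0.0302]},
  {"delta_pos": [-0.458,-0.056,0.226],"fingers": 1,"turn": [0,0,0.0302]},
  {"delta_pos": [-0.458,-0.056,0.226],"fingers": 1,"turn": [0,0,0.0302]},
])

```text
clock: 38.28
position: [0.4904, 0.0111, 0.0086]
ee_rot: [0.722, 0.692, 0.0, 0.0]
ft_force: [-3.3, 0.6, 4.6]
grip_width: 0.722
grasp_force: 44.7
```

```bash
python3 - <<'E'
from h import *
from workcell import camera
t=dict(camera("top"));w=wrist()
cv2.imwrite("pics/t12.png",np.vstack([cv2.resize(t["color"][205:290,165:475],(640,175),interpolation=cv2.INTER_CUBIC),np.pad(cv2.resize(w["color"],(500,375)),((0,0),(0,140),(0,0)))])[:,:,::-1])
E
```

```text
(no output)
```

View pics/t12.png

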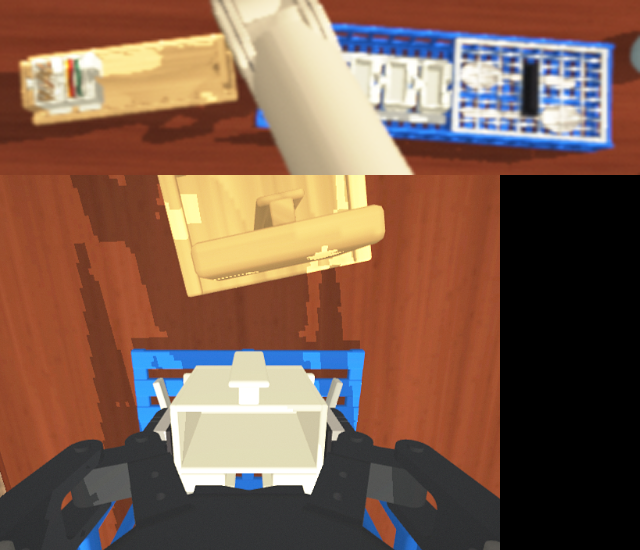

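Converted, -0.071 m / 0.5 = -0.142, -0.07 m / 0.5 = -0.14.

Emit:
move_arm([
  {"delta_pos": [-0.01,0,0],"fingers": 1,"turn": [0,0,0]},
  {"delta_pos": [-0.02,0,0],"fingers": 1,"turn": [0,0,0]},
  {"delta_pos": [-0.04,0,0],"fingers": 1,"turn": [0,0,0]},
  {"delta_pos": [-0.06,0,0],"fingers": 1,"turn": [0,0,0]},
  {"delta_pos": [-0.08,0,0],"fingers": 1,"turn": [0,0,0]},
  {"delta_pos": [-0.1,0,0],"fingers": 1,"turn": [0,0,0]},
  {"delta_pos": [-0.118,0,0],"fingers": 1,"turn": [0,0,0]},
  {"delta_pos": [-0.13,0,0],"fingers": 1,"turn": [0,0,0]},
  {"delta_pos": [-0.136,0,0],"fingers": 1,"turn": [0,0,0]},
  {"delta_pos": [-0.14,0,0],"fingers": 1,"turn": [0,0,0]},
  {"delta_pos": [-0.142,0,0],"fingers": 1,"turn": [0,0,0]},
  {"delta_pos": [-0.142,0,0],"fingers": 1,"turn": [0,0,0]},
])

```text
clock: 39.88
position: [0.488, -0.0578, 0.0087]
ee_rot: [0.721, 0.693, 0.002, -0.0]
ft_force: [0.4, 10.2, 6.2]
grip_width: 0.72
grasp_force: 44.8
```

Converted, -0.28 m / 0.5 = -0.56, -0.27 m / 0.5 = -0.54.

Emit:
move_arm([
  {"delta_pos": [0.002,0,0],"fingers": 0.12,"turn": [0,0,0]},
  {"delta_pos": [0.002,0,0],"fingers": 0.12,"turn": [0,0,0]},
  {"delta_pos": [0.002,0,0],"fingers": 0.12,"turn": [0,0,0]},
  {"delta_pos": [0.002,0,-0.04],"fingers": 0.12,"turn": [0,0,0]},
  {"delta_pos": [0.002,0,-0.12],"fingers": 0.12,"turn": [0,0,0]},
  {"delta_pos": [0.002,0,-0.22],"fingers": 0.1,"turn": [0,0,0]},
  {"delta_pos": [0.002,0,-0.34],"fingers": 0.1,"turn": [0,0,0]},
  {"delta_pos": [0.002,0,-0.46],"fingers": 0.1,"turn": [0,0,0]},
  {"delta_pos": [0.002,0,-0.54],"fingers": 0.1,"turn": [0,0,0]},
  {"delta_pos": [0.002,0,-0.56],"fingers": 0.1,"turn": [0,0,0]},
  {"delta_pos": [0.002,0,-0.56],"fingers": 0.1,"turn": [0,0,0]},
])

```text
clock: 41.25
position: [0.487, -0.0589, 0.2884]
ee_rot: [0.722, 0.692, -0.0, 0.0]
ft_force: [-1.0, -0.5, -0.9]
grip_width: 0.897
grasp_force: 0.0
```

```bash
python3 -c "
from h import *
go([.435,-.2,.3],-.043)"
```

```text
delta [-0.1431 -0.0461 -0.0115] turn [ 1.100e-03 -0.000e+00  1.572e+00] t 41.25
```

Converted, -0.143 m / 0.5 = -0.286, -0.12 m / 0.5 = -0.24, 1.572 rad / 6.2832 = 0.2502.

Emit:
move_arm([
  {"delta_pos": [-0.06,-0.02,-0.02],"fingers": 0.3,"turn": [0,0,0.0286]},
  {"delta_pos": [-0.12,-0.04,-0.02],"fingers": 0.5,"turn": [0,0,0.0573]},
  {"delta_pos": [-0.18,-0.06,-0.02],"fingers": 0.5,"turn": [0,0,0.0859]},
  {"delta_pos": [-0.24,-0.08,-0.02],"fingers": 0.5,"turn": [0,0,0.1146]},
  {"delta_pos": [-0.286,-0.092,-0.02],"fingers": 0.5,"turn": [0,0,0.1432]},
  {"delta_pos": [-0.286,-0.092,-0.02],"fingers": 0.5,"turn": [0,0,0.1719]},
  {"delta_pos": [-0.286,-0.092,-0.02],"fingers": 0.5,"turn": [0,0,0.2005]},
  {"delta_pos": [-0.286,-0.092,-0.02],"fingers": 0.5,"turn": [0,0,0.226]},
  {"delta_pos": [-0.286,-0.092,-0.02],"fingers": 0.5,"turn": [0,0,0.2502]},
  {"delta_pos": [-0.286,-0.092,-0.02],"fingers": 0.5,"turn": [0,0,0.2502]},
  {"delta_pos": [-0.286,-0.092,-0.02],"fingers": 0.5,"turn": [0,0,0.2502]},
])

```text
clock: 42.62
position: [0.4348, -0.1998, 0.2973]
ee_rot: [1.0, -0.02, -0.0, -0.0]
ft_force: [0.2, 0.7, -0.0]
grip_width: 0.499
grasp_force: 0.0
```

```bash
python3 - <<'E'
from h import *
c=wrist();np.savez("w13.npz",**c);cv2.imwrite("pics/w13.png",c["color"][:,:,::-1])
im=c["color"];P=cloud(c);Z=P[...,2]
k=(im.max(2)<70)&(Z>.1)&(Z<.112)&(abs(P[...,0]-.478)<.05)&(P[...,1]<-.28);q=P[k];print("grip",len(q),cv2.minAreaRect(q[:,:2].astype(np.float32)))
m=(Z>.056)&(Z<.07)&(im.min(2)>140)&(abs(P[...,0]-.485)<.04)&(P[...,1]>-.232)&(P[...,1]<0);q=P[m]
print("bins",len(q),np.median(q[:,2]),cv2.minAreaRect(q[:,:2].astype(np.float32)),"maxz",np.nanmax(Z[(abs(P[...,0]-.485)<.035)&(P[...,1]>-.22)&(P[...,1]<0)]))
ax=np.array([np.sin(.042),np.cos(.042)]);print("y range",np.percentile((q[:,:2]-[.485,-.123])@ax,[.2,99.8]))
go([.4768,-.3285,.067],-.043)
E
```

```text
grip 1004 ((0.47546979784965515, -0.3277164101600647), (0.01371923740953207, 0.06302303075790405), 87.4085464477539)
bins 4176 0.062052409841669036 ((0.48566150665283203, -0.12632198631763458), (0.19749820232391357, 0.061701662838459015), 87.41259765625) maxz 0.41320374187832937
y range [-0.10182255  0.09449239]
delta [0.0472 0.1269 0.2304] turn [-0.0005  0.0007  0.0028] t 42.67
```

View pics/w13.png

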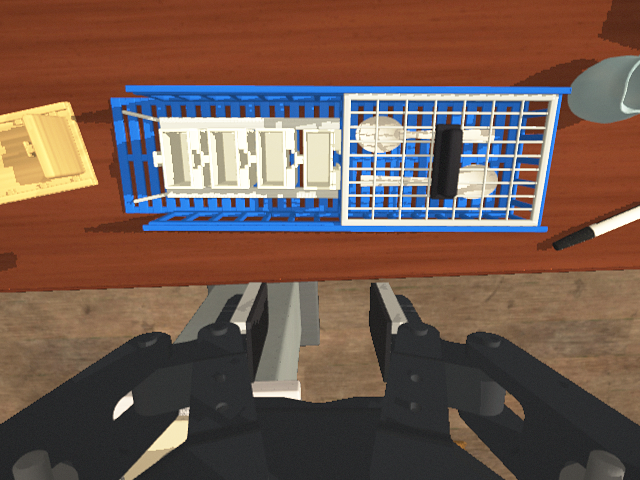

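Four bins stand flush in the track (u 160–340), spanning 197.5 mm from −0.102 to +0.095 in rack y. The lid grip is at (448, 162). I'll pinch it and shut the lid.

Converted, 0.23 m / 0.5 = 0.46, 0.126 m / 0.5 = 0.252.

Emit:
move_arm([
  {"delta_pos": [0.04,0.1,0.04],"fingers": 0.5,"turn": [0,0,0]},
  {"delta_pos": [0.08,0.2,0.08],"fingers": 0.5,"turn": [0,0,0]},
  {"delta_pos": [0.092,0.252,0.16],"fingers": 0.5,"turn": [0,0,0]},
  {"delta_pos": [0.092,0.252,0.26],"fingers": 0.5,"turn": [0,0,0]},
  {"delta_pos": [0.092,0.252,0.36],"fingers": 0.5,"turn": [0,0,0]},
  {"delta_pos": [0.092,0.252,0.43],"fingers": 0.5,"turn": [0,0,0]},
  {"delta_pos": [0.092,0.252,0.458],"fingers": 0.5,"turn": [0,0,0]},
  {"delta_pos": [0.092,0.252,0.46],"fingers": 0.5,"turn": [0,0,0]},
  {"delta_pos": [0.092,0.252,0.46],"fingers": 1,"turn": [0,0,0]},
  {"delta_pos": [0.092,0.252,0.46],"fingers": 1,"turn": [0,0,0]},
  {"delta_pos": [0.092,0.252,0.46],"fingers": 1,"turn": [0,0,0]},
  {"delta_pos": [0.092,0.252,0.46],"fingers": 1,"turn": [0,0,0]},
], force=40)

```text
clock: 44.18
position: [0.4765, -0.3281, 0.0696]
ee_rot: [1.0, -0.022, 0.001, 0.001]
ft_force: [-1.9, 2.3, 6.5]
grip_width: 0.153
grasp_force: 39.6
```

```bash
python3 -c "
from h import *
go([.4758+.205*.0435,-.3277+.205,.0675],-.043)"
```

```text
delta [-0.0006 -0.2056  0.0019] turn [ 0.0013 -0.0017 -0.    ] t 44.17
```

Converted, -0.206 m / 0.5 = -0.412, -0.205 m / 0.5 = -0.41.

Emit:
move_arm([
  {"delta_pos": [0,-0.024,0],"fingers": 1,"turn": [0,0,0]},
  {"delta_pos": [0,-0.07,0],"fingers": 1,"turn": [0,0,0]},
  {"delta_pos": [0,-0.12,0],"fingers": 1,"turn": [0,0,0]},
  {"delta_pos": [0,-0.17,0],"fingers": 1,"turn": [0,0,0]},
  {"delta_pos": [0,-0.22,0],"fingers": 1,"turn": [0,0,0]},
  {"delta_pos": [0,-0.27,0],"fingers": 1,"turn": [0,0,0]},
  {"delta_pos": [0,-0.32,0],"fingers": 1,"turn": [0,0,0]},
  {"delta_pos": [0,-0.36,0],"fingers": 1,"turn": [0,0,0]},
  {"delta_pos": [0,-0.39,0],"fingers": 1,"turn": [0,0,0]},
  {"delta_pos": [0,-0.404,0],"fingers": 1,"turn": [0,0,0]},
  {"delta_pos": [0,-0.41,0],"fingers": 1,"turn": [0,0,0]},
  {"delta_pos": [0,-0.412,0],"fingers": 1,"turn": [0,0,0]},
])

```text
clock: 45.68
position: [0.4854, -0.1224, 0.0696]
ee_rot: [1.0, -0.022, 0.001, 0.001]
ft_force: [-2.5, -3.2, 10.7]
grip_width: 0.153
grasp_force: 41.0
```

Converted, -0.002 m / 0.5 = -0.004, -0.001 m / 0.5 = -0.002.

Emit:
move_arm([
  {"delta_pos": [0,-0.002,0],"fingers": 1,"turn": [0,0,0]},
  {"delta_pos": [0,-0.004,0],"fingers": 1,"turn": [0,0,0]},
  {"delta_pos": [0,-0.004,0],"fingers": 1,"turn": [0,0,0]},
])

```text
clock: 46.05
position: [0.4855, -0.1223, 0.0696]
ee_rot: [1.0, -0.022, 0.001, 0.002]
ft_force: [-2.1, -7.4, 10.7]
grip_width: 0.154
grasp_force: 40.9
```

Converted, -0.23 m / 0.5 = -0.46, -0.001 m / 0.5 = -0.002.

Emit:
move_arm([
  {"delta_pos": [0,-0.002,0],"fingers": 1,"turn": [0,0,0]},
  {"delta_pos": [0,-0.002,0],"fingers": 0.6,"turn": [0,0,0]},
  {"delta_pos": [0,0.002,0],"fingers": 0.5,"turn": [0,0,0]},
  {"delta_pos": [0,0.002,0],"fingers": 0.5,"turn": [0,0,0]},
  {"delta_pos": [0,0.002,-0.08],"fingers": 0.5,"turn": [0,0,0]},
  {"delta_pos": [0,0.002,-0.2],"fingers": 0.5,"turn": [0,0,0]},
  {"delta_pos": [-0.06,0.002,-0.32],"fingers": 0.5,"turn": [0,0,0]},
  {"delta_pos": [-0.09,0.002,-0.42],"fingers": 0.5,"turn": [0,0,0]},
  {"delta_pos": [-0.09,0.002,-0.46],"fingers": 0.5,"turn": [0,0,0]},
  {"delta_pos": [-0.09,0.002,-0.46],"fingers": 0.5,"turn": [0,0,0]},
])

```text
clock: 47.3
position: [0.4402, -0.1192, 0.2992]
ee_rot: [1.0, -0.022, 0.001, 0.001]
ft_force: [1.0, 0.3, -1.7]
grip_width: 0.496
grasp_force: 0.0
```

```bash
python3 - <<'E'
from h import *
c=wrist();cv2.imwrite("pics/w14.png",c["color"][:,:,::-1])
im=c["color"];P=cloud(c);Z=P[...,2]
k=(im.max(2)<70)&(Z>.1)&(Z<.112)&(abs(P[...,0]-.485)<.05)&(abs(P[...,1]+.123)<.05);q=P[k];print("grip",len(q),cv2.minAreaRect(q[:,:2].astype(np.float32)))
m=(Z>.056)&(Z<.067)&(im.min(2)>120)&(abs(P[...,0]-.485)<.04)&(P[...,1]>-.235)&(P[...,1]<0);q=P[m]
ax=np.array([np.sin(.042),np.cos(.042)]);print("bins y",len(q),np.percentile((q[:,:2]-[.485,-.123])@ax,[.5,99.5]))
E
```

```text
grip 989 ((0.4844421148300171, -0.12226898223161697), (0.013524551875889301, 0.06372852623462677), 87.81147766113281)
bins y 2570 [-0.09957434  0.09420983]
```

View pics/w14.png

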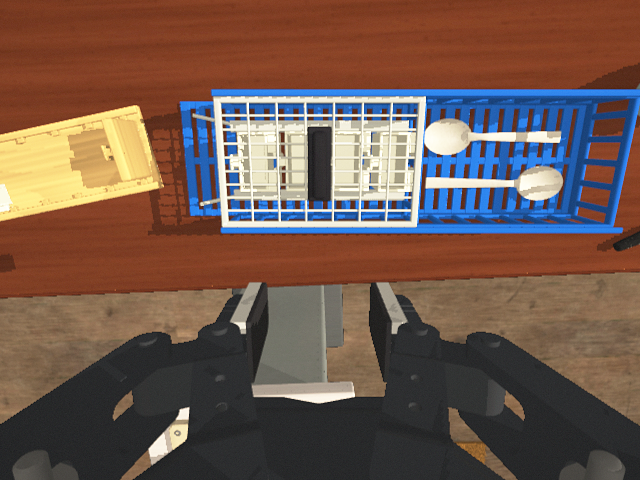

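The lid is fully shut over the four bins, with its grip at rack y ≈ 0. Nothing around it has moved, so I'll hand in.

```bash
python3 -c "
from workcell import hand_in
print(hand_in())"
```

```text
the job is handed in; nothing more can be done
None
```

The job is handed in: all four empty bins stand in the rack under the rails and against the stop, the lid is fully shut, and the stirrer and tea bins still stand in their places.

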